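# Set and hold the outrigger leg of a board support

### The job

Set up the outrigger leg of the board support on the bench: thread the wide steel collar and then the narrow one down the post at the far end of the leg, each fully home. Then push the spring-loaded leg out by its crossbar until its pointer meets the ridge of the index block, and only while holding it there slide the black cam lever along the crossbar, to the left as far as its closed stop. Finish still holding the leg at the index with the lever closed and both collars in place: do not let go, because the spring would drive the leg back; leave the other things on the bench where they are.

Things in the scene. Friction and masses are not known exactly. Their poses are not given: they have to be found in the camera images.
- stand_base: Fixed grey base plate, 150 x 90 x 10 mm, with two aluminium rails (tops 26 mm above the bench) that guide the leg. Origin near its middle, at bench level. +x points along the leg, away from the robot (turned up to 0.25 rad either way), +y left. In front of the leg's crossbar (-x) and above the plate it is free for closed fingers to come down.
- leg: Sliding steel leg. Axes as the base; origin at the base's when back on its stop (as found), moves along +x, travel 60 mm. Spring pushes it back: 4 N at the stop plus 80 N/m; friction 1 N, damping 40 N s/m. Robot end: crossbar, upright steel plate 8 mm thick, from 60 mm right (-y) to 54 mm left of the middle line, 16 to 52 mm above the bench; push its robot-side face.
- crossbar_face (a point): Point on the crossbar's robot-side face, on the leg's middle line, 40 mm above the bench; moves with the leg. Push on the bare stretch of the face from 55 mm to 5 mm to the right (-y) of it; the lever stands to the left. The crossbar's middle plane lies 4 mm behind the face; the post's axis 176 mm behind it, on the same middle line.
- leg_pointer (a point): Tip of the pointer on the leg, an upright steel tooth 2 mm thick, in its middle plane. It is at the length mark when its x in the base's frame equals that of index (within 4 mm).
- index: Index block, dark steel, 12 x 13 x 6 mm with a 2 mm steel ridge across its top, clamped on the right-hand (-y) rail, axes as the base. Origin under the ridge, in the ridge's middle plane. It marks the length to set: 28 to 48 mm of leg travel, different each time.
- cam_lever (a joint): Black cam lever, m: 0 to 0.005 = open (as found), 0.03 = closed on its stop; counts as closed beyond 0.026. It rides on the crossbar and slides along it to the left (base's +y); friction 3 N, damping 15 N s/m; stays where it is left.
- lever_face (a point): Middle of the lever paddle's right (-y) face, 10 mm left of the leg's middle line at 0, 40 mm at 0.03; push it left (+y) with the fingers' side. Paddle: upright plate 6 mm thick, sticking out to 44 mm in front of the crossbar face, 22 to 56 mm above the bench. Its shoe, 3 to 4 mm proud of the crossbar face, top at 58.5 mm, reaches 8 mm right of this face and may be pushed too.
- post_foot (a point): Foot of the post: centre of the top of the 34 mm round disc at the leg's far end, 22 mm above the bench; the wide collar rests here. Post: steel, 12 mm diameter, 41 mm high, tapered to 7 mm over the top 5 mm. Moves with the leg. Free to its right and left; the rails end 32 mm in front of it, so place collars with fingers closing along the base's y.
- collar_wide: Wide steel collar (loose), outer diameter 44 mm, bore 16 mm, height 16 mm, about 120 g. Origin: centre of its underside. Lies flat on the bench; goes on first.
- collar_narrow: Narrow steel collar (loose), outer diameter 28 mm, bore 16 mm, height 18 mm, about 60 g. Origin: centre of its underside. Lies flat on the bench; goes on top of the wide one, its underside then 16 mm above the post's foot.
- ipa_bottle: Bystander: white bottle, 66 mm diameter, 112 mm high, origin under its centre. Leave alone.
- braid_spool: Bystander: small flat spool, 41 mm diameter, 9 mm high. Leave alone.
- solder_spool: Bystander: spool of solder wire, 63 mm diameter, 42 mm high. Leave alone.
- flux_vial: Bystander: vial, 27 mm diameter, 68 mm high. Leave alone.
- heatsink: Bystander: finned heatsink, 30 x 36 x 22 mm. Leave alone.
Things that resemble listed ones, but are neither listed nor needed, are in the scene too. Leave any pink look-alike of the collar_wide alone.

How it is judged:
On the way, in this order (a step that is already met when the one before it is completed fails the run):
1. the wide collar is fully home on the foot of the post, let go (z of collar_wide in the frame of post_foot between -0.003 and 0.003 m and horizontal distance between collar_wide and post_foot below 0.0045 m and angle between collar_wide's own z axis and vertical below 0.08 rad and contact force between the fingers and collar_wide below 0.05 N), for 0.2 s.
2. the narrow collar is fully home on top of the wide one, let go (z of collar_wide in the frame of post_foot between -0.003 and 0.003 m and horizontal distance between each of collar_wide, collar_narrow and post_foot below 0.0045 m and angle between each of collar_wide, collar_narrow's own z axis and vertical below 0.08 rad and z of collar_narrow in the frame of post_foot between 0.013 and 0.019 m and contact force between the fingers and collar_narrow below 0.05 N), for 0.2 s.
3. the leg is held by its crossbar with the pointer at the index (within 5 mm), the cam lever still open (x of leg_pointer in the frame of index between -0.005 and 0.005 m and contact force between the fingers and leg above 1 N and value of joint cam_lever below 0.012 m), for 0.1 s.
4. the cam lever is closed with the leg held at the index (x of leg_pointer in the frame of index between -0.005 and 0.005 m and contact force between the fingers and leg above 1 N and value of joint cam_lever above 0.026 m), for 0.2 s.
At the end, for the whole second after the job is handed in: Collars home on the post, wide below narrow (heights within 3 mm, centred within 4.5 mm, upright), not touched; fingers hold the leg still against its spring (over 1 N), pointer within 4 mm of the index ridge along the leg; cam lever beyond 26 mm of 30 (all of step 2 and x of leg_pointer in the frame of index between -0.004 and 0.004 m and contact force between the fingers and leg above 1 N and contact force between the fingers and collar_wide below 0.05 N and value of joint cam_lever above 0.026 m and linear speed of leg below 0.005 m/s); the arm keeps its last pose, push and grip.
It fails at once if the cam lever is slid towards closed (beyond 14 mm) while the leg is more than 8 mm from the index (value of joint cam_lever above 0.014 m and not (x of leg_pointer in the frame of index between -0.008 and 0.008 m)).
It fails at once if a bystander is displaced by more than 30 mm (distance of any of ipa_bottle, braid_spool, solder_spool, flux_vial, heatsink from where it was at the start of the episode above 0.03 m).
It also fails if it takes over 64 s, if anything falls off the work surface, if the arm or the gripper's body presses on something with over 40 N, if the wrist force passes 120 N, or if a joint passes its speed limit or range.

### The arm

A 6-joint arm with a two-finger parallel gripper is mounted at the origin on a cart in front of the work surface, level with it; the furniture and walls round the work are solid. World frame = base frame: x ahead of the robot, y to its left, z up, the work surface at z = 0. Lengths are in m, angles in rad, forces in N, time in s.
With the tool pointing down it reaches from about 0.35 to 0.8 m from the base axis. Payload 7.3 kg.
Tool frame: the origin (TCP) lies midway between the tips of the shut fingers; the grasp point (between the pads) lies 19 mm behind it; z points along the fingers, y is the line along which they close (so a half turn about z gives the same grasp; the last joint's range is limited). The gripper opens to 85 mm and grips with 20 to 120 N. Pads are 22 mm wide; open, the fingers measure 114 mm over their backs; the gripper's body (76 mm by 85 mm) begins 54 mm behind the grasp point. The pads swing forward as they close: fully open they stand 13 mm farther back than shut.
Start: joints at [1.045, 0.342, 1.524, -0, 1.275, -0.146], TCP at [0.195, 0.488, 0.231] pointing down, gripper open.
Joint ranges: [-2.53, 2.53], [-0.77, 2.02], [0.04, 2.7], [-1, 4.14], [0.28, 2.66], [-3.11, 3.11]. Speed limits (rad/s): [2.57, 2.57, 3.14, 3.14, 3.14, 3.14].

### API

Orientations are given as a unit quaternion [x, y, z, w].
In Python, from cell import robot gives the robot as it stands.
- The arm moves only by the tool servo_tool, never from a script. Its argument "steps" is a list of rows, each an object of numbers: "tx", "ty", "tz": the shift along the tool's x, y, z normalised to -1 to 1, where 1 is 200 mm; "wx", "wy", "wz": the turn, a rotation vector about the tool's x, y, z normalised to -1 to 1, where 1 is pi rad; "fingers": the finger opening in mm, from 0 to 85.4. In form: [{"tx": .., "ty": .., "tz": .., "wx": .., "wy": .., "wz": .., "fingers": ..}, ...]. A call has 1 to 8 rows; each row shifts and turns the commanded pose from where the row before left it, along the tool's axes as they then stand; what a row does not reach is not made up. A row lasts 1/10 s, in which the tool goes at most 50 mm and 8.59 degrees, less where a joint would pass 70% of its speed; a pose out of reach is approached as far as the arm can. A call with a number of a shift or a turn outside -1 to 1 is refused whole. A call with a gripper value outside its range is refused whole. The fingers move at their own pace and stop on an object; the grip force is fixed at half the most. Time passes only in rows, so rows that do not move let the fingers close. It gives the time, the measured TCP pose, the force, the opening and the grip force at its end, in the units of the state.
- robot.get_obs(): the state, without advancing time (a new reading comes with each control period).
- robot.read_camera(name): name is "scene" or "top" or "wrist"; returns (picture, depth): 384x512x3 uint8, red, green, blue; 384x512 float32, m along the optical axis (not along the pixel's ray), 0 where there is no reading.
- robot.get_calibration(name): a dict with "fx", "fy", "cx", "cy" (pixels), "rvec" (rotation vector, rad) and "tvec" (3), from world to camera coordinates, as OpenCV has them. Camera axes: x right, y down, z forward; pixel columns grow to the right and rows downward; lengths in m; the calibration is good to about 2 mm. A picture is of the moment at which its call begins: read the wrist's pose just before it. get_calibration takes no time and is no camera call; for the wrist camera it gives the pose at the moment of the call.
- robot.sign_off(): hands the job in; it is judged then, once.
Trained networks look in the newest picture that a camera, given by its name, has taken for a name from the list of things; names that differ only in an ending like _2 or _b are one class to them, and where a whole thing is asked for, a point or a joint stands for the part that bears it (a point fixed in the world has none). Each returns a list of dicts, best first, with "p" (0 to 1); they miss things now and then, are a little off and sometimes report something else, mostly with a low value. They report only what shows in the picture. A call takes as long as a camera call. They do not tell look-alikes from the thing itself.
- robot.look_for(target, camera): "position" ([x, y, z] in m, in the coordinates of the camera as it stood for that picture, good to about 4 mm: the middle of the surface that is visible of it).
- robot.cut_out(target, camera): "pixels" (384x512 bool, what is visible of it).
The state is a dict: "clock": time; "joint_pos": joint angles; "dq": joint speeds; "effort": joint torques, N m; "tcp_pos": TCP position; "tcp_rot": TCP orientation; "contact_force": force on the tool from outside, world axes, zero at the start; "ft_torque": the same for the moment, N m; "gripper_width": opening from 0.0 (shut) to 1.0 (fully open); "grasp_force": force on a finger pad.
Only numpy, scipy, OpenCV 4.12 (cv2) and the standard library are available. Lean on these libraries where they do the work, as an engineer would, in place of code of your own. Each camera call takes 0.05 s, during which the arm holds its last target. There are 200 camera calls.

## Working session

There is one attempt and no reset: what is moved stays moved. The work goes in short steps, Python scripts to look and compute and a tool call to move; the robot and the scene stay as the last step left them, time stands still between calls to the robot, and variables do not carry over. Pictures are saved under pics/ and viewed, at most 10 in all, crops included, and the job is handed in when it is done.

Besides the shell and the picture viewer there is one more tool, called by a JSON object that holds its "api" and its "payload", one argument or row to a line. servo_tool: Moves the arm, as the interface text tells. Scaled input: -1 to 1 covers 200 mm each way for a shift and pi rad each way for a turn. Its arguments: {"type":"object","properties":{"steps":{"type":"array","items":{"type":"object","properties":{"tx":{"type":"number"},"ty":{"type":"number"},"tz":{"type":"number"},"wx":{"type":"number"},"wy":{"type":"number"},"wz":{"type":"number"},"fingers":{"type":"number"}}}}},"required":["steps"]}

```bash
mkdir -p pics
cat > h.py <<'E'
import numpy as np, cv2
from cell import robot
from scipy.spatial.transform import Rotation as R
def cam(n):
    c=robot.get_calibration(n); return c,R.from_rotvec(np.ravel(c['rvec'])).as_matrix(),np.ravel(c['tvec'])
def world(n,p):
    c,M,t=cam(n); return M.T@(np.asarray(p)-t)
def pix(n,P):
    c,M,t=cam(n); q=M@np.asarray(P)+t; return np.array([c['fx']*q[0]/q[2]+c['cx'],c['fy']*q[1]/q[2]+c['cy']])
def cloud(n,d):
    c,M,t=cam(n); v,u=np.mgrid[:d.shape[0],:d.shape[1]]
    P=np.stack([(u-c['cx'])/c['fx']*d,(v-c['cy'])/c['fy']*d,d],-1)
    return (P-t)@M
def save(im,f): cv2.imwrite(f,im[...,::-1])
E
python3 - <<'E'
from h import *
np.set_printoptions(precision=4,suppress=True)
print(robot.get_obs())
ims=[]
for n in ['scene','top']:
    im,d=robot.read_camera(n); save(im,f'pics/{n}0.png'); c,M,t=cam(n); print(n,'cam at',-M.T@t,c['fx'])
    np.save(n+'_d.npy',d)
    for k in ['collar_wide','collar_narrow','post_foot','index','leg_pointer','crossbar_face','lever_face','stand_base','flux_vial','ipa_bottle']:
        print(k,[(round(r['p'],2),world(n,r['position'])) for r in robot.look_for(k,n)[:3]])
E
```

```text
{'clock': 0.0, 'joint_pos': array([ 1.045 ,  0.3427,  1.525 ,  0.    ,  1.2754, -0.146 ]), 'dq': array([ 0.0011, -0.0007, -0.0008, -0.0005,  0.0011,  0.0004]), 'effort': array([ -0.0003, -43.3688, -24.6023,  -0.0003,   0.0078,   0.    ]), 'tcp_pos': array([0.1944, 0.4872, 0.2306]), 'tcp_rot': array([ 0.1888,  0.982 , -0.0007, -0.0003]), 'contact_force': array([ 0.0848,  0.8002, -0.3779]), 'ft_torque': array([-0.0332, -0.008 ,  0.0104]), 'grasp_force': 0.0, 'gripper_width': 0.997403352463432}
scene cam at [ 0.0827 -0.3674  0.7732] 351.5504266065986
collar_wide [(0.5, array([ 0.4845, -0.2323,  0.013 ])), (0.45, array([0.5586, 0.1923, 0.0138]))]
collar_narrow [(0.54, array([ 0.472 , -0.088 ,  0.0148]))]
post_foot [(0.91, array([0.4493, 0.0801, 0.0289]))]
index []
leg_pointer [(0.89, array([0.4481, 0.0811, 0.0274])), (0.67, array([0.5104, 0.077 , 0.0196]))]
crossbar_face [(0.57, array([0.4458, 0.0805, 0.0312]))]
lever_face []
stand_base [(0.65, array([0.4277, 0.0949, 0.0487])), (0.63, array([0.5093, 0.0767, 0.0192]))]
flux_vial [(0.62, array([0.5899, 0.2582, 0.0403]))]
ipa_bottle [(0.66, array([ 0.4785, -0.3482,  0.0813]))]
top cam at [ 0.3183 -0.0438  1.0239] 405.5889293505323
collar_wide [(0.63, array([ 0.4853, -0.2296,  0.019 ]))]
collar_narrow [(0.72, array([0.6007, 0.2575, 0.0484])), (0.59, array([ 0.4725, -0.0916,  0.0166]))]
post_foot [(0.85, array([0.4836, 0.0821, 0.0237]))]
index [(0.16, array([0.4911, 0.0847, 0.0181]))]
leg_pointer [(0.57, array([0.4873, 0.0872, 0.0297]))]
crossbar_face [(0.93, array([0.4912, 0.0849, 0.0221]))]
lever_face [(0.71, array([0.4337, 0.0963, 0.0544]))]
stand_base [(0.69, array([0.5195, 0.0865, 0.0071]))]
flux_vial [(0.56, array([0.6003, 0.2585, 0.0488])), (0.17, array([ 0.4744, -0.0916,  0.0155]))]
ipa_bottle [(0.65, array([ 0.4921, -0.3279,  0.085 ]))]
```

View pics/top0.png

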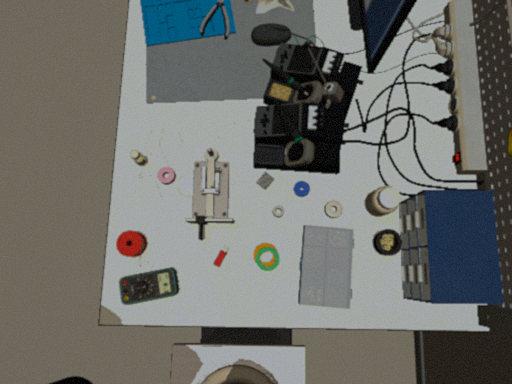

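View pics/scene0.png

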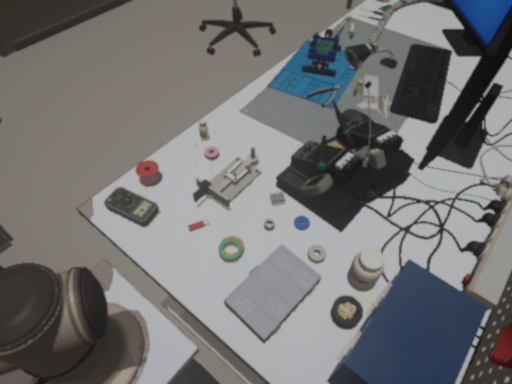

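The top view shows the steel wide collar at (333,209), the narrow one at (278,211), the pink decoy at (166,175), and the stand with its crossbar at (210,221) and post at (211,152). The scene view agrees. Next I measure them from depth.

Run:
```python
from h import *
np.set_printoptions(precision=4,suppress=True)
d=np.load('top_d.npy'); P=cloud('top',d)
def reg(u0,u1,v0,v1,z0,z1):
    Q=P[v0:v1,u0:u1].reshape(-1,3); return Q[(Q[:,2]>z0)&(Q[:,2]<z1)]
w=reg(320,346,197,222,.01,.025); n=reg(268,288,202,220,.01,.027)
for q in (w,n): print(len(q),q.mean(0),(q.min(0)+q.max(0))/2,np.ptp(q,0))
po=reg(200,224,140,165,.045,.08); print('post',len(po),po.mean(0),po.max(0))
cb=reg(184,240,214,228,.04,.058)
print('cb',len(cb),cb.mean(0)); 
cb=cb[cb[:,0]>cb[:,0].mean()-.02]
k=np.polyfit(cb[:,1],cb[:,0],1);print(k,np.ptp(cb,0),cb.min(0),cb.max(0))
print(np.round(P[145:245:3,208:216:3,2]*1000).astype(int).T)
im=cv2.imread('pics/top0.png')[130:250,160:260]
cv2.imwrite('pics/c1.png',cv2.resize(im,None,fx=6,fy=5,interpolation=cv2.INTER_CUBIC))
c,M,t=cam('wrist');o=robot.get_obs();Rt=R.from_quat(o['tcp_rot']).as_matrix();print('wristcam in tool',Rt.T@(-M.T@t-o['tcp_pos']),'axes',Rt.T@M.T)
```

```text
205 [ 0.4836 -0.2286  0.0159] [ 0.4834 -0.2286  0.0162] [0.041  0.0409 0.0097]
69 [ 0.4751 -0.0895  0.0176] [ 0.475  -0.0897  0.0164] [0.0254 0.0253 0.0106]
post 25 [0.6162 0.0841 0.0594] [0.6218 0.0894 0.0651]
cb 195 [0.4445 0.0794 0.0521]
[-0.0361  0.4473] [0.0266 0.1127 0.0171] [0.4263 0.0226 0.0407] [0.4529 0.1352 0.0578]
[[ 1 61 61 23 21 22 23 22 23 25 20 24 22 22 23 29 30 23 22 18 23 23 23 22
  24 53 -3 -1 -1 -2  0  1 -1 -2]
 [ 0 25 59 42 26 23 21 22 22 20 20 25 23 25 30 32 28 25 21 22 21 21 22 20
  26 51 -1  1 -1 -1 -2 -3 -3  4]
 [ 1 -1 22 23 22 21 17 18 36 13 12 14 14  7 11 32 29 11  8 11 10  6 10  8
   9 50 -1  2  1  1  0  0 -4 -1]]
wristcam in tool [ 0.0732  0.0004 -0.1421] axes [[-0.0001 -0.9578 -0.2876]
 [ 1.     -0.0002  0.0005]
 [-0.0005 -0.2876  0.9578]]
```

View pics/c1.png

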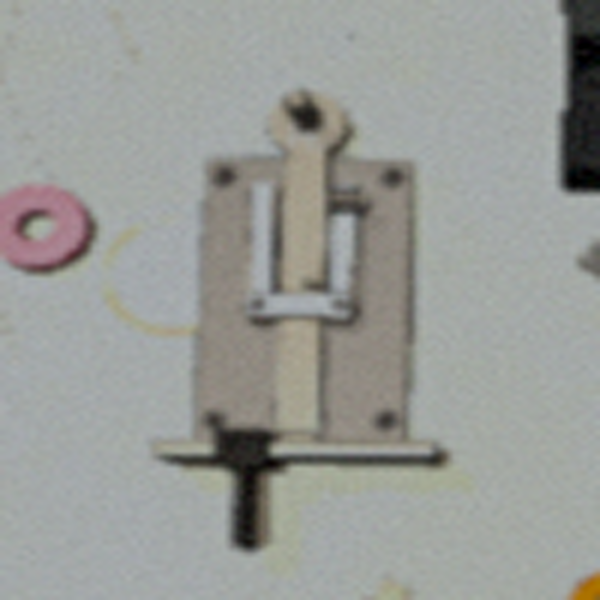

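{"api": "servo_tool", "payload": {
  "steps": [
    {"tx": -0.17,"ty": -0.17,"wz": -0.043,"fingers": 60},
    {"tx": -0.17,"ty": -0.17,"wz": -0.043,"fingers": 60},
    {"tx": -0.13,"ty": -0.19,"wz": -0.042,"fingers": 60},
    {"tx": -0.08,"ty": -0.23,"fingers": 60},
    {"tx": -0.08,"ty": -0.23,"fingers": 60},
    {"tx": -0.08,"ty": -0.23,"fingers": 60},
    {"tx": -0.08,"ty": -0.23,"fingers": 60},
    {"tx": -0.08,"ty": -0.23,"fingers": 60}
  ]
}}

```text
invalid input
```

```bash
cat > go.py <<'E'
# usage: go.py x y z yaw_base : remaining motion in tool units (after turning)
from h import *; import sys
def rem(x,y,z,psi):
    o=robot.get_obs(); M=R.from_quat(o['tcp_rot']).as_matrix()
    B=np.array([[-np.cos(psi),np.sin(psi),0],[-np.sin(psi),-np.cos(psi),0],[0,0,1.]])
    c,s=np.cos(psi),np.sin(psi); B=np.column_stack([[-c,-s,0],[-s,c,0],[0,0,-1]])
    dl=np.array([x,y,z])-o['tcp_pos']
    print('t',round(o['clock'],2),'tcp',o['tcp_pos'].round(4),'mm now-frame',(M.T@dl*1e3).round(1),'final-frame',(B.T@dl*1e3).round(1),'units',(B.T@dl/.2).round(3),'w',(R.from_matrix(M.T@B).as_rotvec()/np.pi).round(4),'F',o['contact_force'].round(1),'grip',round(o['gripper_width']*85.4,1),round(o['grasp_force'],1))
if __name__=='__main__': rem(*map(float,sys.argv[1:5]))
E
python3 go.py .4836 -.2286 .23 .025
```

```text
t 1.1 tcp [0.1946 0.4876 0.2313] mm now-frame [-533.9 -558.     1.3] final-frame [-271.  -723.2    1.3] units [-1.355 -3.616  0.007] w [ 0.      0.     -0.1289] F [ 0.3  0.3 -0.5] grip 85.6 0.0
```

{"api": "servo_tool", "payload": {
  "steps": [
    {"tx": -0.17,"ty": -0.17,"tz": 0,"wx": 0,"wy": 0,"wz": -0.043,"fingers": 60},
    {"tx": -0.17,"ty": -0.17,"tz": 0,"wx": 0,"wy": 0,"wz": -0.043,"fingers": 60},
    {"tx": -0.13,"ty": -0.19,"tz": 0,"wx": 0,"wy": 0,"wz": -0.043,"fingers": 60},
    {"tx": -0.08,"ty": -0.23,"tz": 0,"wx": 0,"wy": 0,"wz": 0,"fingers": 60},
    {"tx": -0.08,"ty": -0.23,"tz": 0,"wx": 0,"wy": 0,"wz": 0,"fingers": 60},
    {"tx": -0.08,"ty": -0.23,"tz": 0,"wx": 0,"wy": 0,"wz": 0,"fingers": 60},
    {"tx": -0.08,"ty": -0.23,"tz": 0,"wx": 0,"wy": 0,"wz": 0,"fingers": 60},
    {"tx": -0.08,"ty": -0.23,"tz": 0,"wx": 0,"wy": 0,"wz": 0,"fingers": 60}
  ]
}}

```text
clock: 1.9
tcp_pos: [0.3413, 0.1345, 0.2317]
tcp_rot: [-0.007, 1.0, 0.0, 0.001]
contact_force: [0.5, -0.4, 0.2]
gripper_width: 0.703
grasp_force: 0.0
```

```bash
python3 go.py .4836 -.2286 .23 .025
```

```text
t 1.9 tcp [0.3413 0.1345 0.2317] mm now-frame [-137.4 -365.     1.7] final-frame [-133.2 -366.6    1.7] units [-0.666 -1.833  0.008] w [ 0.0001  0.0004 -0.0036] F [ 0.5 -0.4  0.2] grip 60.1 0.0
```

{"api": "servo_tool", "payload": {
  "steps": [
    {"tx": -0.22,"ty": -0.12,"tz": 0,"wx": 0,"wy": 0,"wz": -0.002,"fingers": 60},
    {"tx": -0.22,"ty": -0.12,"tz": 0,"wx": 0,"wy": 0,"wz": -0.002,"fingers": 60},
    {"tx": -0.05,"ty": 0,"tz": 0,"wx": 0,"wy": 0,"wz": 0,"fingers": 60},
    {"tx": 0,"ty": 0,"tz": 0,"wx": 0,"wy": 0,"wz": 0,"fingers": 60}
  ]
}}

```text
clock: 2.3
tcp_pos: [0.4405, 0.0895, 0.2309]
tcp_rot: [-0.012, 1.0, 0.0, -0.0]
contact_force: [-0.6, 0.3, -0.3]
gripper_width: 0.702
grasp_force: 0.0
```

```bash
python3 - <<'E'
from h import *
np.set_printoptions(precision=4,suppress=True)
im,d=robot.read_camera('wrist'); save(im,'pics/w1.png'); np.save('w1_d.npy',d); np.save('w1_P.npy',cloud('wrist',d))
print(pix('wrist',[.616,.084,.063]),robot.get_calibration('wrist')['fx'])
for k in ['post_foot','index','leg_pointer','crossbar_face','lever_face','stand_base']:
    print(k,[(round(r['p'],2),world('wrist',r['position'])) for r in robot.look_for(k,'wrist')[:2]])
E
python3 go.py .4836 -.2286 .15 .025
```

```text
[242.3594 313.8675] 307.65093189985896
post_foot [(0.88, array([0.4647, 0.0847, 0.0299]))]
index []
leg_pointer [(0.79, array([0.463 , 0.0891, 0.0271]))]
crossbar_face [(0.88, array([0.463 , 0.0871, 0.0279])), (0.61, array([0.434 , 0.1047, 0.0577]))]
lever_face [(0.82, array([0.4364, 0.1041, 0.0558])), (0.32, array([ 0.5366, -0.1461,  0.009 ]))]
stand_base [(0.42, array([0.3845, 0.2634, 0.0456]))]
t 2.65 tcp [0.4388 0.0908 0.2317] mm now-frame [ -36.1 -320.5   81.6] final-frame [ -36.8 -320.4   81.7] units [-0.184 -1.602  0.408] w [0.     0.0001 0.0007] F [ 0.4 -0.8 -0.5] grip 59.9 0.0
```

View pics/w1.png

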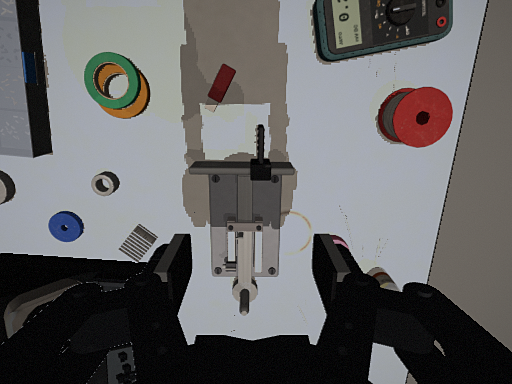

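The wrist view shows the crossbar at (243,167), the lever at (260,168), the pointer near (238,235), the index near (231,265) and the post tip at (244,310). I'll fit the stand's pose from this cloud while I move to the wide collar.

{"api": "servo_tool", "payload": {
  "steps": [
    {"tx": -0.03,"ty": -0.24,"tz": 0,"wx": 0,"wy": 0,"wz": 0,"fingers": 60},
    {"tx": -0.03,"ty": -0.24,"tz": 0,"wx": 0,"wy": 0,"wz": 0,"fingers": 60},
    {"tx": -0.03,"ty": -0.24,"tz": 0,"wx": 0,"wy": 0,"wz": 0,"fingers": 60},
    {"tx": -0.03,"ty": -0.24,"tz": 0,"wx": 0,"wy": 0,"wz": 0,"fingers": 60},
    {"tx": -0.03,"ty": -0.24,"tz": 0.05,"wx": 0,"wy": 0,"wz": 0,"fingers": 60},
    {"tx": -0.02,"ty": -0.23,"tz": 0.1,"wx": 0,"wy": 0,"wz": 0,"fingers": 60},
    {"tx": -0.01,"ty": -0.17,"tz": 0.15,"wx": 0,"wy": 0,"wz": 0,"fingers": 60},
    {"tx": 0,"ty": 0,"tz": 0.1,"wx": 0,"wy": 0,"wz": 0,"fingers": 60}
  ]
}}

```text
clock: 3.45
tcp_pos: [0.4833, -0.232, 0.1498]
tcp_rot: [-0.011, 1.0, -0.0, -0.0]
contact_force: [-0.1, 0.7, 0.2]
gripper_width: 0.704
grasp_force: 0.0
```

```bash
python3 - <<'E'
from h import *
np.set_printoptions(precision=4,suppress=True)
P=np.load('w1_P.npy').reshape(-1,3); im=cv2.imread('pics/w1.png').reshape(-1,3)
near=(P[:,0]>.38)&(P[:,0]<.68)&(P[:,1]>0)&(P[:,1]<.17)
cb=P[near&(P[:,2]>.045)&(P[:,2]<.06)&(P[:,0]<.47)&(P[:,0]>.438)]
k=np.polyfit(cb[:,1],cb[:,0],1);print('cb',len(cb),k,cb.min(0),cb.max(0),cb.mean(0))
po=P[near&(P[:,2]>.05)&(P[:,2]<.075)&(P[:,0]>.58)&(P[:,0]<.64)&(abs(P[:,1]-.084)<.02)];print('post',len(po),po.mean(0),po.max(0))
di=P[near&(P[:,2]>.016)&(P[:,2]<.028)&(P[:,0]>.59)&(P[:,0]<.65)&(abs(P[:,1]-.084)<.03)];print('disc',len(di),di.min(0),di.max(0))
# leg beam 
lg=P[near&(P[:,2]>.017)&(P[:,2]<.05)&(P[:,0]>.47)&(P[:,0]<.585)&(abs(P[:,1]-.082)<.03)]
for x in np.arange(.47,.6,.01):
    q=lg[(abs(lg[:,0]-x)<.005)]; 
    if len(q): print(round(x,3),len(q),q[:,1].min(),q[:,1].max(),q[:,2].max())
P=np.load('w1_P.npy')
im,d=robot.read_camera('wrist'); Q=cloud('wrist',d).reshape(-1,3)
q=Q[(Q[:,2]>.0135)&(Q[:,2]<.019)&(np.hypot(Q[:,0]-.4836,Q[:,1]+.2286)<.03)]
print('wide',len(q),q.mean(0),(q.min(0)+q.max(0))/2,np.ptp(q,0))
save(im,'pics/w2.png')
w=cv2.imread('pics/w1.png')[140:320,180:310]; cv2.imwrite('pics/w1c.png',cv2.resize(w,None,fx=4,fy=3.3,interpolation=cv2.INTER_CUBIC))
E
python3 go.py .4836 -.2286 .15 .025
```

```text
cb 931 [-0.0087  0.444 ] [0.438  0.0233 0.045 ] [0.4513 0.1356 0.0598] [0.4433 0.0807 0.0528]
post 107 [0.6125 0.0852 0.058 ] [0.6181 0.0907 0.0635]
disc 443 [0.5901 0.069  0.0162] [0.6311 0.1011 0.0279]
0.47 63 0.0740686506524378 0.09084954279702774 0.023259544755355435
0.48 116 0.07409454958259563 0.09109483843955675 0.023295411216030286
0.49 114 0.07421525108818779 0.09131375375491538 0.02343801133591488
0.5 116 0.07429071238778692 0.09157091123379157 0.022917205966234144
0.51 260 0.061991525259312924 0.10545080789564823 0.0311318361015436
0.52 246 0.0627719875293644 0.10566485516001269 0.03314342747850714
0.53 214 0.06250384456634307 0.1057795304178425 0.03880783123331015
0.54 202 0.06254690151898423 0.10503747348139383 0.02763990685214928
0.55 216 0.06252708393188142 0.10537292771958107 0.027470914565553065
0.56 214 0.0625000617270212 0.10575140310589615 0.02695849163888999
0.57 269 0.05649625454668971 0.10596918340049319 0.03586797432646939
0.58 168 0.06182862904850297 0.10636895358842384 0.0328840499445193
wide 121 [ 0.4778 -0.2251  0.0138] [ 0.4798 -0.2259  0.0142] [0.0399 0.0407 0.0014]
t 3.5 tcp [ 0.4816 -0.229   0.1468] mm now-frame [-2.   0.4 -3.2] final-frame [-2.   0.4 -3.2] units [-0.01   0.002 -0.016] w [ 0.0012 -0.0017 -0.0006] F [-0.8  1.5 -3.1] grip 59.7 0.0
```

View pics/w2.png

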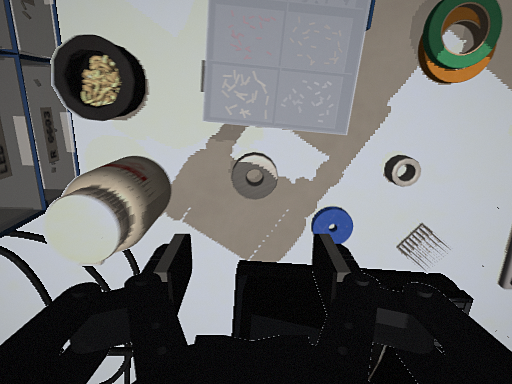

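The wrist view shows the steel wide collar at (254,176), clear between the fingers, with the bottle on the left and the blue spool on the right. I'll go lower, let the arm settle and re-measure.

{"api": "servo_tool", "payload": {
  "steps": [
    {"tx": 0,"ty": 0,"tz": 0.2,"wx": 0,"wy": 0,"wz": 0.001,"fingers": 60},
    {"tx": 0,"ty": 0,"tz": 0,"wx": 0,"wy": 0,"wz": 0.001,"fingers": 60},
    {"tx": 0,"ty": 0,"tz": 0,"wx": 0,"wy": 0,"wz": 0,"fingers": 60},
    {"tx": 0,"ty": 0,"tz": 0,"wx": 0,"wy": 0,"wz": 0,"fingers": 60}
  ]
}}

```text
clock: 3.9
tcp_pos: [0.4848, -0.2286, 0.1136]
tcp_rot: [-0.01, 1.0, -0.001, 0.001]
contact_force: [0.0, -0.5, -0.2]
gripper_width: 0.705
grasp_force: 0.0
```

```bash
cat > ring.py <<'E'
from h import *
def ring(x,y,z,r=.03,tol=.003,bias=0):
    im,d=robot.read_camera('wrist'); Q=cloud('wrist',d).reshape(-1,3)
    q=Q[(abs(Q[:,2]-z)<tol)&(np.hypot(Q[:,0]-x,Q[:,1]-y)<r)]
    c,rad=cv2.minEnclosingCircle(q[:,:2].astype(np.float32))
    g=Q[(np.hypot(Q[:,0]-x,Q[:,1]-y)<.08)&(abs(Q[:,2])<.006)]
    print(len(q),'mean',q.mean(0).round(4),'bbox',((q.min(0)+q.max(0))/2).round(4),np.ptp(q,0).round(4),'circ',np.round(c,4),round(rad,4),'bench z',np.median(g[:,2]).round(4))
E
python3 - <<'E'
from ring import *
ring(.4836,-.2286,.016)
E
python3 go.py .4836 -.2286 .003 .015
```

```text
1828 mean [ 0.4822 -0.2299  0.0155] bbox [ 0.4829 -0.2298  0.0153] [0.0429 0.0428 0.0046] circ [ 0.4829 -0.2298] 0.0218 bench z -0.0004
t 3.95 tcp [ 0.4848 -0.2287  0.1136] mm now-frame [  1.5   0.3 110.6] final-frame [1.200e+00 1.000e-01 1.106e+02] units [0.006 0.001 0.553] w [-0.0006  0.0009  0.0017] F [-0.2 -0.  -0.6] grip 60.1 0.0
```

{"api": "servo_tool", "payload": {
  "steps": [
    {"tx": 0.009,"ty": -0.004,"tz": 0.2,"wx": 0,"wy": 0,"wz": 0.002,"fingers": 60},
    {"tx": 0,"ty": 0,"tz": 0.2,"wx": 0,"wy": 0,"wz": 0,"fingers": 60},
    {"tx": 0,"ty": 0,"tz": 0.15,"wx": 0,"wy": 0,"wz": 0,"fingers": 60},
    {"tx": 0,"ty": 0,"tz": 0,"wx": 0,"wy": 0,"wz": 0,"fingers": 40},
    {"tx": 0,"ty": 0,"tz": 0,"wx": 0,"wy": 0,"wz": 0,"fingers": 35},
    {"tx": 0,"ty": 0,"tz": 0,"wx": 0,"wy": 0,"wz": 0,"fingers": 35},
    {"tx": 0,"ty": 0,"tz": 0,"wx": 0,"wy": 0,"wz": 0,"fingers": 35},
    {"tx": 0,"ty": 0,"tz": 0,"wx": 0,"wy": 0,"wz": 0,"fingers": 35}
  ]
}}

```text
clock: 4.75
tcp_pos: [0.4827, -0.2298, 0.0028]
tcp_rot: [-0.007, 1.0, -0.001, 0.001]
contact_force: [0.3, -0.7, -1.4]
gripper_width: 0.48
grasp_force: 60.7
```

```bash
python3 go.py .615 .0848 .17 .015
```

```text
t 4.75 tcp [ 0.4827 -0.2298  0.0028] mm now-frame [-136.9  312.6 -167.3] final-frame [-137.1  312.5 -167.2] units [-0.685  1.563 -0.836] w [-0.0004  0.0006 -0.0005] F [ 0.3 -0.7 -1.4] grip 41.0 60.7
```

{"api": "servo_tool", "payload": {
  "steps": [
    {"tx": 0,"ty": 0,"tz": -0.2,"wx": 0,"wy": 0,"wz": 0,"fingers": 35},
    {"tx": 0,"ty": 0.1,"tz": -0.2,"wx": 0,"wy": 0,"wz": 0,"fingers": 35},
    {"tx": 0,"ty": 0.15,"tz": -0.18,"wx": 0,"wy": 0,"wz": 0,"fingers": 35},
    {"tx": 0,"ty": 0.17,"tz": -0.156,"wx": 0,"wy": 0,"wz": 0,"fingers": 35},
    {"tx": 0,"ty": 0.24,"tz": 0,"wx": 0,"wy": 0,"wz": 0,"fingers": 35},
    {"tx": 0,"ty": 0.24,"tz": 0,"wx": 0,"wy": 0,"wz": 0,"fingers": 35},
    {"tx": 0,"ty": 0.24,"tz": 0,"wx": 0,"wy": 0,"wz": 0,"fingers": 35},
    {"tx": -0.06,"ty": 0.21,"tz": 0,"wx": 0,"wy": 0,"wz": 0,"fingers": 35}
  ]
}}

```text
clock: 5.55
tcp_pos: [0.4891, 0.0429, 0.1495]
tcp_rot: [-0.007, 1.0, 0.0, 0.0]
contact_force: [0.5, -1.0, -1.8]
gripper_width: 0.487
grasp_force: 61.6
```

{"api": "servo_tool", "payload": {
  "steps": [
    {"tx": -0.2,"ty": 0.11,"tz": -0.1,"wx": 0,"wy": 0,"wz": 0,"fingers": 35},
    {"tx": -0.2,"ty": 0.1,"tz": 0,"wx": 0,"wy": 0,"wz": 0,"fingers": 35},
    {"tx": -0.15,"ty": 0,"tz": 0,"wx": 0,"wy": 0,"wz": 0,"fingers": 35},
    {"tx": 0,"ty": 0,"tz": 0,"wx": 0,"wy": 0,"wz": 0,"fingers": 35},
    {"tx": 0,"ty": 0,"tz": 0,"wx": 0,"wy": 0,"wz": 0,"fingers": 35},
    {"tx": 0,"ty": 0,"tz": 0,"wx": 0,"wy": 0,"wz": 0,"fingers": 35}
  ]
}}

```text
clock: 6.15
tcp_pos: [0.5987, 0.0839, 0.1687]
tcp_rot: [-0.006, 1.0, 0.0, -0.001]
contact_force: [-0.2, -0.1, -0.6]
gripper_width: 0.483
grasp_force: 61.6
```

```bash
cat > post.py <<'E'
from h import *
im,d=robot.read_camera('wrist'); P=cloud('wrist',d); save(im,'pics/w3.png'); Q=P.reshape(-1,3)
np.save('w3_P.npy',P)
def st(n,m): q=Q[m]; print(n,len(q),*( (q.mean(0).round(4),((q.min(0)+q.max(0))/2).round(4),np.ptp(q,0).round(4)) if len(q) else ()))
a=(abs(Q[:,0]-.615)<.035)&(abs(Q[:,1]-.085)<.03)
st('top',a&(abs(Q[:,2]-.063)<.0025)); st('shaft',a&(Q[:,2]>.03)&(Q[:,2]<.056)); st('disc',a&(abs(Q[:,2]-.022)<.003)&(Q[:,0]>.6))
tilt=np.median(Q[(abs(Q[:,2])<.008)],0);print('bench',tilt.round(4),'expected px',pix('wrist',[.615,.085,.063]))
E
python3 post.py; python3 go.py .615 .0848 .1 .015
```

```text
top 77 [0.6163 0.0844 0.0623] [0.6162 0.0845 0.0623] [0.0069 0.0095 0.0037]
shaft 107 [0.6126 0.0841 0.0434] [0.614  0.0843 0.0429] [0.0061 0.0119 0.0258]
disc 640 [0.6137 0.0844 0.0218] [0.616  0.0845 0.0218] [0.032  0.0328 0.0053]
bench [ 5.491e-01  1.522e-01 -2.000e-04] expected px [252.15598764 205.0674171 ]
t 6.2 tcp [0.5988 0.0839 0.1689] mm now-frame [-16.3   0.7  68.9] final-frame [-16.2   0.7  68.9] units [-0.081  0.003  0.345] w [ 0.     -0.0002 -0.0007] F [ 0.4  0.6 -1.3] grip 41.2 61.6
```

View pics/w3.png

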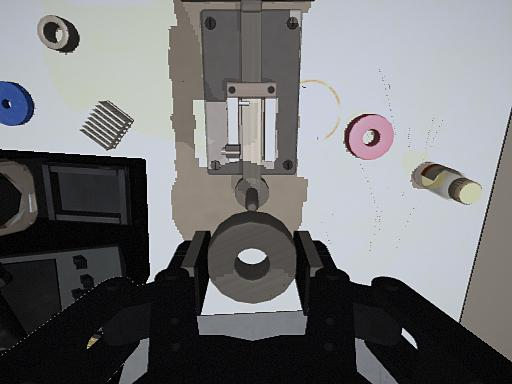

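The view shows the wide collar level in the fingers at (252,258), with the post tip at (252,202) just ahead of it. I'll check where the held collar's centre is.

Run:
```python
from h import *
Q=np.load('w3_P.npy').reshape(-1,3); o=robot.get_obs(); t=o['tcp_pos']
q=Q[(np.hypot(Q[:,0]-t[0],Q[:,1]-t[1])<.0235)&(Q[:,2]>t[2]+.008)&(Q[:,2]<t[2]+.017)&(abs(Q[:,1]-t[1])<.0215)]
q=q[abs(q[:,2]-np.median(q[:,2]))<.004]
print(len(q),cv2.minEnclosingCircle(q[:,:2].astype(np.float32)),((q.min(0)+q.max(0))/2-t).round(4),np.ptp(q,0),np.linalg.lstsq(np.c_[q[:,:2]-t[:2],np.ones(len(q))],q[:,2]-t[2],rcond=None)[0])
```

```text
5480 ((0.5987371802330017, 0.08389703929424286), 0.02354498580098152) [0.0017 0.0001 0.0137] [0.0428501  0.04221408 0.0063567 ] [ 0.01258896 -0.00338179  0.01447503]
```

{"api": "servo_tool", "payload": {
  "steps": [
    {"tx": -0.082,"ty": 0.003,"tz": 0.15,"wx": 0,"wy": 0,"wz": -0.001,"fingers": 35},
    {"tx": 0,"ty": 0,"tz": 0.2,"wx": 0,"wy": 0,"wz": 0,"fingers": 35},
    {"tx": 0,"ty": 0,"tz": 0,"wx": 0,"wy": 0,"wz": 0,"fingers": 35},
    {"tx": 0,"ty": 0,"tz": 0,"wx": 0,"wy": 0,"wz": 0,"fingers": 35},
    {"tx": 0,"ty": 0,"tz": 0.1,"wx": 0,"wy": 0,"wz": 0,"fingers": 35},
    {"tx": 0,"ty": 0,"tz": 0.1,"wx": 0,"wy": 0,"wz": 0,"fingers": 35},
    {"tx": 0,"ty": 0,"tz": 0,"wx": 0,"wy": 0,"wz": 0,"fingers": 35}
  ]
}}

```text
clock: 6.9
tcp_pos: [0.6155, 0.0849, 0.059]
tcp_rot: [-0.008, 1.0, 0.0, -0.001]
contact_force: [-0.0, -0.1, -2.1]
gripper_width: 0.481
grasp_force: 61.6
```

```bash
python3 go.py .6152 .0845 .0258 .015
```

```text
t 6.9 tcp [0.6155 0.0849 0.059 ] mm now-frame [ 0.3 -0.4 33.2] final-frame [ 0.3 -0.4 33.2] units [ 0.002 -0.002  0.166] w [ 0.     -0.0004  0.0004] F [-0.  -0.1 -2.1] grip 41.1 61.6
```

{"api": "servo_tool", "payload": {
  "steps": [
    {"tx": 0,"ty": 0,"tz": 0.08,"wx": 0,"wy": 0,"wz": 0,"fingers": 35},
    {"tx": 0,"ty": 0,"tz": 0.08,"wx": 0,"wy": 0,"wz": 0,"fingers": 35},
    {"tx": 0,"ty": 0,"tz": 0.006,"wx": 0,"wy": 0,"wz": 0,"fingers": 35},
    {"tx": 0,"ty": 0,"tz": 0,"wx": 0,"wy": 0,"wz": 0,"fingers": 35},
    {"tx": 0,"ty": 0,"tz": 0,"wx": 0,"wy": 0,"wz": 0,"fingers": 35}
  ]
}}

```text
clock: 7.4
tcp_pos: [0.6164, 0.0849, 0.027]
tcp_rot: [-0.008, 1.0, -0.0, 0.0]
contact_force: [-2.9, -1.8, -0.4]
gripper_width: 0.484
grasp_force: 61.6
```

```bash
python3 go.py .6152 .0845 .0258 .015
```

```text
t 7.4 tcp [0.6164 0.0849 0.027 ] mm now-frame [ 1.2 -0.4  1.2] final-frame [ 1.2 -0.4  1.2] units [ 0.006 -0.002  0.006] w [-0.      0.0002  0.0004] F [-2.9 -1.8 -0.4] grip 41.3 61.6
```

{"api": "servo_tool", "payload": {
  "steps": [
    {"tx": 0,"ty": 0,"tz": 0,"wx": 0,"wy": 0,"wz": 0,"fingers": 60},
    {"tx": 0,"ty": 0,"tz": 0,"wx": 0,"wy": 0,"wz": 0,"fingers": 60},
    {"tx": 0,"ty": 0,"tz": 0,"wx": 0,"wy": 0,"wz": 0,"fingers": 60},
    {"tx": 0,"ty": 0,"tz": -0.15,"wx": 0,"wy": 0,"wz": 0,"fingers": 60},
    {"tx": 0,"ty": 0,"tz": -0.2,"wx": 0,"wy": 0,"wz": 0,"fingers": 60},
    {"tx": 0,"ty": 0,"tz": -0.2,"wx": 0,"wy": 0,"wz": 0,"fingers": 60},
    {"tx": 0,"ty": 0,"tz": 0,"wx": 0,"wy": 0,"wz": 0,"fingers": 60},
    {"tx": 0,"ty": 0,"tz": 0,"wx": 0,"wy": 0,"wz": 0,"fingers": 60}
  ]
}}

```text
clock: 8.2
tcp_pos: [0.617, 0.0851, 0.1369]
tcp_rot: [-0.008, 1.0, 0.0, 0.002]
contact_force: [0.5, -1.1, 0.2]
gripper_width: 0.702
grasp_force: 0.0
```

```bash
python3 - <<'E'
from ring import *
ring(.616,.0845,.038,.026,.004)
ring(.616,.0845,.063,.01,.003)
E
python3 go.py .475 -.0897 .15 .015
```

```text
1757 mean [0.6159 0.0851 0.036 ] bbox [0.617 0.085 0.038] [0.0432 0.0429 0.0078] circ [0.6169 0.0851] 0.0219 bench z -0.002
102 mean [0.6159 0.0842 0.0613] bbox [0.616  0.0839 0.0618] [0.0087 0.0082 0.0036] circ [0.6171 0.0839] 0.0043 bench z -0.0013
t 8.3 tcp [0.6156 0.085  0.1344] mm now-frame [ 143.5 -172.4  -15.4] final-frame [ 143.2 -172.6  -15.6] units [ 0.716 -0.863 -0.078] w [ 0.0001 -0.0005  0.0004] F [-0.   0.9 -0.7] grip 59.8 0.0
```

{"api": "servo_tool", "payload": {
  "steps": [
    {"tx": 0.24,"ty": -0.06,"tz": 0,"wx": 0,"wy": 0,"wz": 0,"fingers": 60},
    {"tx": 0.2,"ty": -0.14,"tz": 0,"wx": 0,"wy": 0,"wz": 0,"fingers": 60},
    {"tx": 0.16,"ty": -0.18,"tz": 0,"wx": 0,"wy": 0,"wz": 0,"fingers": 50},
    {"tx": 0.1,"ty": -0.22,"tz": 0,"wx": 0,"wy": 0,"wz": 0,"fingers": 50},
    {"tx": 0.016,"ty": -0.24,"tz": 0.05,"wx": 0,"wy": 0,"wz": 0,"fingers": 50},
    {"tx": 0,"ty": -0.02,"tz": 0.05,"wx": 0,"wy": 0,"wz": 0,"fingers": 50},
    {"tx": 0,"ty": 0,"tz": 0,"wx": 0,"wy": 0,"wz": 0,"fingers": 50},
    {"tx": 0,"ty": 0,"tz": 0,"wx": 0,"wy": 0,"wz": 0,"fingers": 50}
  ]
}}

```text
clock: 9.1
tcp_pos: [0.4754, -0.0884, 0.1146]
tcp_rot: [-0.008, 1.0, 0.001, -0.001]
contact_force: [-0.1, 0.0, -0.9]
gripper_width: 0.583
grasp_force: 0.0
```

{"api": "servo_tool", "payload": {
  "steps": [
    {"tx": 0,"ty": 0,"tz": 0,"wx": 0,"wy": 0,"wz": 0,"fingers": 50}
  ]
}}

```text
clock: 9.2
tcp_pos: [0.476, -0.088, 0.1153]
tcp_rot: [-0.009, 1.0, 0.0, -0.0]
contact_force: [0.9, 0.0, 0.3]
gripper_width: 0.587
grasp_force: 0.0
```

```bash
python3 - <<'E'
from ring import *
ring(.475,-.0897,.018,.022,.004)
E
python3 go.py .475 -.0897 .003 .015
```

```text
601 mean [ 0.4739 -0.0899  0.0174] bbox [ 0.4746 -0.0901  0.017 ] [0.0271 0.0271 0.0059] circ [ 0.4745 -0.0898] 0.0139 bench z -0.0002
t 9.25 tcp [ 0.4761 -0.088   0.1155] mm now-frame [  1.2  -1.7 112.5] final-frame [  1.2  -1.7 112.5] units [ 0.006 -0.008  0.562] w [0.0001 0.     0.0011] F [ 0.  -0.3 -0.5] grip 49.8 0.0
```

{"api": "servo_tool", "payload": {
  "steps": [
    {"tx": 0.007,"ty": -0.0095,"tz": 0.2,"wx": 0,"wy": 0,"wz": 0.001,"fingers": 50},
    {"tx": 0,"ty": 0,"tz": 0.2,"wx": 0,"wy": 0,"wz": 0,"fingers": 50},
    {"tx": 0,"ty": 0,"tz": 0.148,"wx": 0,"wy": 0,"wz": 0,"fingers": 50},
    {"tx": 0,"ty": 0,"tz": 0,"wx": 0,"wy": 0,"wz": 0,"fingers": 30},
    {"tx": 0,"ty": 0,"tz": 0,"wx": 0,"wy": 0,"wz": 0,"fingers": 20},
    {"tx": 0,"ty": 0,"tz": 0,"wx": 0,"wy": 0,"wz": 0,"fingers": 20},
    {"tx": 0,"ty": 0,"tz": 0,"wx": 0,"wy": 0,"wz": 0,"fingers": 20},
    {"tx": 0,"ty": 0,"tz": 0,"wx": 0,"wy": 0,"wz": 0,"fingers": 20}
  ]
}}

```text
clock: 10.05
tcp_pos: [0.4753, -0.0914, 0.0071]
tcp_rot: [-0.007, 1.0, -0.0, 0.001]
contact_force: [-0.0, -0.3, -0.5]
gripper_width: 0.294
grasp_force: 58.9
```

```bash
python3 go.py .6152 .0845 .17 .015
```

```text
t 10.05 tcp [ 0.4753 -0.0914  0.0071] mm now-frame [-142.6  173.9 -162.7] final-frame [-142.6  173.8 -162.9] units [-0.713  0.869 -0.815] w [-0.0002  0.0007 -0.0005] F [-0.  -0.3 -0.5] grip 25.1 58.9
```

{"api": "servo_tool", "payload": {
  "steps": [
    {"tx": 0,"ty": 0,"tz": -0.2,"wx": 0,"wy": 0,"wz": 0,"fingers": 20},
    {"tx": 0,"ty": 0,"tz": -0.2,"wx": 0,"wy": 0,"wz": 0,"fingers": 20},
    {"tx": 0,"ty": 0.1,"tz": -0.21,"wx": 0,"wy": 0,"wz": 0,"fingers": 20},
    {"tx": -0.03,"ty": 0.19,"tz": -0.14,"wx": 0,"wy": 0,"wz": 0,"fingers": 20},
    {"tx": -0.08,"ty": 0.23,"tz": 0,"wx": 0,"wy": 0,"wz": 0,"fingers": 20},
    {"tx": -0.12,"ty": 0.2,"tz": 0,"wx": 0,"wy": 0,"wz": 0,"fingers": 20},
    {"tx": -0.2,"ty": 0.12,"tz": 0,"wx": 0,"wy": 0,"wz": 0,"fingers": 20},
    {"tx": -0.2,"ty": 0.029,"tz": 0,"wx": 0,"wy": 0,"wz": 0,"fingers": 20}
  ]
}}

```text
clock: 10.85
tcp_pos: [0.599, 0.0876, 0.1571]
tcp_rot: [-0.008, 1.0, 0.0, 0.001]
contact_force: [0.3, -0.8, -1.0]
gripper_width: 0.294
grasp_force: 59.3
```

{"api": "servo_tool", "payload": {
  "steps": [
    {"tx": 0,"ty": 0,"tz": 0,"wx": 0,"wy": 0,"wz": 0,"fingers": 20},
    {"tx": 0,"ty": 0,"tz": 0,"wx": 0,"wy": 0,"wz": 0,"fingers": 20},
    {"tx": 0,"ty": 0,"tz": 0,"wx": 0,"wy": 0,"wz": 0,"fingers": 20}
  ]
}}

```text
clock: 11.15
tcp_pos: [0.5972, 0.0839, 0.156]
tcp_rot: [-0.006, 1.0, 0.0, -0.0]
contact_force: [0.4, -0.0, -0.0]
gripper_width: 0.293
grasp_force: 59.3
```

```bash
python3 post.py
python3 - <<'E'
from h import *
Q=np.load('w3_P.npy').reshape(-1,3); t=robot.get_obs()['tcp_pos']
q=Q[(np.hypot(Q[:,0]-t[0],Q[:,1]-t[1])<.018)&(abs(Q[:,2]-t[2]-.011)<.004)&(abs(Q[:,1]-t[1])<.0135)]
print(len(q),((q.min(0)+q.max(0))/2-t).round(4),np.ptp(q,0),(q.mean(0)-t).round(4))
E
python3 go.py .6152 .0845 .0465 .015
```

```text
top 90 [0.6161 0.0842 0.0624] [0.6165 0.084  0.0623] [0.0087 0.0083 0.0035]
shaft 1424 [0.6135 0.0849 0.038 ] [0.6074 0.084  0.043 ] [0.0546 0.0452 0.0257]
disc 22 [0.617  0.0877 0.0226] [0.6125 0.0838 0.0228] [0.0226 0.0354 0.0042]
bench [ 5.494e-01  1.521e-01 -2.000e-04] expected px [252.25000617 212.08343208]
1912 [ 0.0003 -0.      0.011 ] [0.02788299 0.02686006 0.0079826 ] [-0.0007  0.0003  0.0113]
t 11.2 tcp [0.5972 0.0838 0.1562] mm now-frame [-18.1   0.5 109.7] final-frame [-18.    0.4 109.7] units [-0.09   0.002  0.548] w [ 0.     -0.0002 -0.0008] F [-0.  -0.4 -0.5] grip 25.0 59.3
```

{"api": "servo_tool", "payload": {
  "steps": [
    {"tx": -0.094,"ty": 0.002,"tz": 0.15,"wx": 0,"wy": 0,"wz": 0,"fingers": 20},
    {"tx": 0,"ty": 0,"tz": 0.2,"wx": 0,"wy": 0,"wz": 0,"fingers": 20},
    {"tx": 0,"ty": 0,"tz": 0,"wx": 0,"wy": 0,"wz": 0,"fingers": 20},
    {"tx": 0,"ty": 0,"tz": 0,"wx": 0,"wy": 0,"wz": 0,"fingers": 20},
    {"tx": 0,"ty": 0,"tz": 0.07,"wx": 0,"wy": 0,"wz": 0,"fingers": 20},
    {"tx": 0,"ty": 0,"tz": 0.07,"wx": 0,"wy": 0,"wz": 0,"fingers": 20},
    {"tx": 0,"ty": 0,"tz": 0,"wx": 0,"wy": 0,"wz": 0,"fingers": 20}
  ]
}}

```text
clock: 11.9
tcp_pos: [0.6157, 0.0848, 0.0563]
tcp_rot: [-0.007, 1.0, 0.0, -0.001]
contact_force: [0.2, -0.1, -1.5]
gripper_width: 0.292
grasp_force: 59.3
```

```bash
python3 go.py .6159 .0845 .046 .015
```

```text
t 11.9 tcp [0.6157 0.0848 0.0563] mm now-frame [-0.2 -0.4 10.3] final-frame [-0.2 -0.4 10.3] units [-0.001 -0.002  0.052] w [ 0.     -0.0009 -0.0006] F [ 0.2 -0.1 -1.5] grip 25.0 59.3
```

{"api": "servo_tool", "payload": {
  "steps": [
    {"tx": 0,"ty": 0,"tz": 0.045,"wx": 0,"wy": 0,"wz": 0,"fingers": 20},
    {"tx": 0,"ty": 0,"tz": 0.006,"wx": 0,"wy": 0,"wz": 0,"fingers": 20},
    {"tx": 0,"ty": 0,"tz": 0,"wx": 0,"wy": 0,"wz": 0,"fingers": 20},
    {"tx": 0,"ty": 0,"tz": 0,"wx": 0,"wy": 0,"wz": 0,"fingers": 45},
    {"tx": 0,"ty": 0,"tz": 0,"wx": 0,"wy": 0,"wz": 0,"fingers": 45},
    {"tx": 0,"ty": 0,"tz": 0,"wx": 0,"wy": 0,"wz": 0,"fingers": 45}
  ]
}}

```text
clock: 12.5
tcp_pos: [0.6172, 0.0849, 0.0481]
tcp_rot: [-0.007, 1.0, 0.0, 0.0]
contact_force: [-0.1, 0.3, -0.1]
gripper_width: 0.528
grasp_force: 0.0
```

{"api": "servo_tool", "payload": {
  "steps": [
    {"tx": 0,"ty": 0,"tz": -0.15,"wx": 0,"wy": 0,"wz": 0,"fingers": 45},
    {"tx": 0,"ty": 0,"tz": -0.2,"wx": 0,"wy": 0,"wz": 0,"fingers": 45},
    {"tx": 0.1,"ty": 0,"tz": -0.1,"wx": 0,"wy": 0,"wz": 0,"fingers": 45},
    {"tx": 0.1,"ty": 0,"tz": 0,"wx": 0,"wy": 0,"wz": 0,"fingers": 45},
    {"tx": 0,"ty": 0,"tz": 0,"wx": 0,"wy": 0,"wz": 0,"fingers": 45},
    {"tx": 0,"ty": 0,"tz": 0,"wx": 0,"wy": 0,"wz": 0,"fingers": 45},
    {"tx": 0,"ty": 0,"tz": 0,"wx": 0,"wy": 0,"wz": 0,"fingers": 45}
  ]
}}

```text
clock: 13.2
tcp_pos: [0.5776, 0.0843, 0.1374]
tcp_rot: [-0.007, 1.0, 0.0, 0.0]
contact_force: [-1.4, -0.3, -0.1]
gripper_width: 0.525
grasp_force: 0.0
```

```bash
python3 - <<'E'
from ring import *
ring(.616,.0845,.056,.02,.004)
im,d=robot.read_camera('wrist');P=cloud('wrist',d);np.save('w4_P.npy',P);save(im,'pics/w4.png')
u,v=pix('wrist',[.53,.083,.03]).astype(int);print(u,v)
u0,v0=u-60,max(v-60,0);w=im[v0:v0+130,u0:u0+120];print(u0,v0)
save(cv2.resize(w,None,fx=5,fy=4.6,interpolation=cv2.INTER_CUBIC),'pics/w4c.png')
E
python3 go.py .6159 .0845 .046 .015
```

```text
698 mean [0.6162 0.0851 0.0552] bbox [0.6172 0.0852 0.056 ] [0.0273 0.0268 0.008 ] circ [0.6175 0.0851] 0.014 bench z -0.0006
250 129
190 69
t 13.3 tcp [0.5775 0.0843 0.1371] mm now-frame [-38.5  -0.3  91.1] final-frame [-38.4  -0.4  91.1] units [-0.192 -0.002  0.455] w [ 0.     -0.0001 -0.0006] F [ 0.2 -0.5  0.9] grip 45.2 0.0
```

View pics/w4c.png

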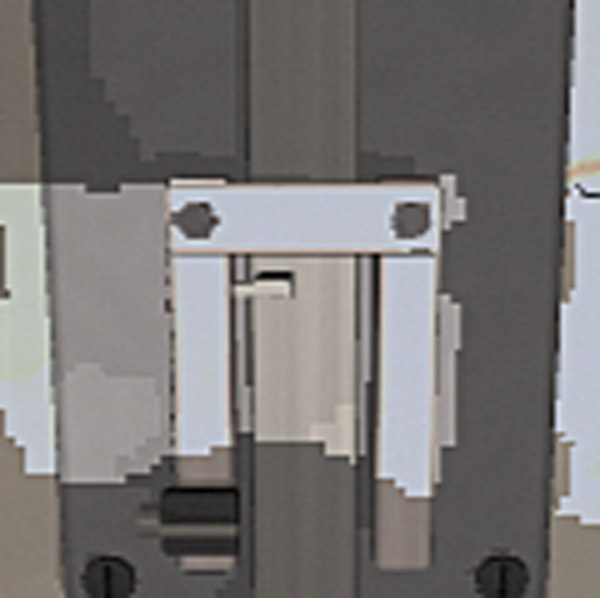

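The crop shows the pointer tooth's bright top at crop (260,290) and the index block with its bright ridge at crop (190,523). I'll take depths at both.

Run:
```python
from h import *
np.set_printoptions(precision=4,suppress=True,linewidth=200)
P=np.load('w4_P.npy');im=cv2.imread('pics/w4.png').mean(2)
print('pointer z(mm), x(mm), gray')
for v in range(126,138): print(v,(P[v,238:248:2,2]*1e3).round(0),(P[v,238:248:2,0]*1e3).round(1),im[v,238:248:2].round(0))
print('index')
for v in range(172,196): print(v,(P[v,218:238:4,2]*1e3).round(0),(P[v,218:238:4,0]*1e3).round(1),im[v,218:238:4].round(0))
Q=P.reshape(-1,3)
c=Q[(Q[:,2]>.045)&(Q[:,2]<.058)&(Q[:,0]>.43)&(Q[:,0]<.46)&(abs(Q[:,1]-.08)<.06)];print('cb visible',len(c))
```

```text
pointer z(mm), x(mm), gray
126 [10. 20. 21. 23. 20.] [529.3 528.3 528.2 528.  528.2] [156. 138. 173. 170. 169.]
127 [ 9. 21. 21. 22. 22.] [530.2 529.1 529.  529.  528.9] [155. 137. 178. 178. 179.]
128 [ 9. 21. 24. 26. 24.] [531.1 529.8 529.5 529.4 529.5] [157. 141.  32.  16.  16.]
129 [ 9. 22. 34. 32. 33.] [532.  530.6 529.4 529.6 529.4] [153. 106.  38.  39.  43.]
130 [36. 35. 36. 36. 37.] [529.9 530.1 529.9 529.9 529.7] [ 83. 107. 195. 203. 204.]
131 [37. 37. 38. 38. 38.] [530.7 530.6 530.4 530.5 530.4] [199. 193. 189. 188. 190.]
132 [37. 37. 38. 38. 38.] [531.4 531.4 531.2 531.3 531.2] [192. 186. 184. 184. 188.]
133 [10. 22. 37. 37. 37.] [535.2 533.9 532.2 532.1 532.1] [169. 133. 162. 146. 145.]
134 [ 9. 21. 22. 20. 23.] [536.3 534.8 534.6 534.8 534.5] [151. 117. 166. 163. 166.]
135 [10. 22. 22. 21. 21.] [537.  535.6 535.4 535.6 535.5] [154. 123. 165. 163. 165.]
136 [11. 21. 21. 21. 22.] [537.7 536.5 536.5 536.4 536.3] [155. 121. 166. 164. 164.]
137 [ 9. 22. 20. 21. 23.] [538.8 537.2 537.3 537.2 537. ] [155. 120. 167. 162. 165.]
index
172 [ 9. 10. 26. 27. 26.] [570.4 570.3 566.3 56
[... 1223 characters left out ...]
 577.4] [85. 58. 45. 45. 44.]
188 [10.  8. 31. 30. 31.] [585.3 585.7 578.9 579.  578.9] [83. 59. 38. 40. 37.]
189 [10. 11. 31. 31. 32.] [586.1 586.  579.7 579.8 579.4] [84. 89. 54. 57. 56.]
190 [ 9. 10. 26. 25. 25.] [587.4 587.1 582.1 582.3 582.2] [ 85.  88. 110. 137. 135.]
191 [10. 10. 26. 26. 26.] [588.1 588.  583.1 583.1 583. ] [ 85.  86. 106. 133. 127.]
192 [10.  9. 25. 26. 25.] [589.2 589.2 584.2 583.9 584.1] [ 86.  84. 108. 116. 111.]
193 [10. 10.  9.  8.  9.] [590.  590.  590.2 590.5 590. ] [88. 84. 83. 52. 50.]
194 [ 8. 10.  8.  9.  9.] [591.5 591.  591.6 591.2 591. ] [86. 83. 85. 88. 87.]
195 [ 9. 10. 10. 11.  9.] [592.2 592.1 591.8 591.6 592. ] [82. 83. 86. 86. 85.]
cb visible 1860
```

Both collars are home. The pointer is at x≈0.531 and the ridge at x≈0.5742, so the travel needed is about 43 mm. I'll close the fingers and come down in front of the bare stretch of the crossbar.

{"api": "servo_tool", "payload": {
  "steps": [
    {"tx": 0.22,"ty": -0.04,"tz": 0,"wx": 0,"wy": 0,"wz": 0,"fingers": 0},
    {"tx": 0.22,"ty": -0.04,"tz": 0,"wx": 0,"wy": 0,"wz": 0,"fingers": 0},
    {"tx": 0.22,"ty": -0.04,"tz": 0,"wx": 0,"wy": 0,"wz": 0,"fingers": 0},
    {"tx": 0.158,"ty": -0.042,"tz": 0,"wx": 0,"wy": 0,"wz": 0,"fingers": 0},
    {"tx": 0,"ty": 0,"tz": 0,"wx": 0,"wy": 0,"wz": 0,"fingers": 0},
    {"tx": 0,"ty": 0,"tz": 0,"wx": 0,"wy": 0,"wz": 0,"fingers": 0}
  ]
}}

```text
clock: 13.9
tcp_pos: [0.4146, 0.0496, 0.138]
tcp_rot: [-0.006, 1.0, 0.0, 0.001]
contact_force: [0.4, 0.3, -0.3]
gripper_width: -0.002
grasp_force: 0.0
```

```bash
python3 go.py .4145 .0496 .022 .0145
python3 - <<'E'
from h import *
im,d=robot.read_camera('wrist');Q=cloud('wrist',d).reshape(-1,3);save(im,'pics/w5.png')
c=Q[(Q[:,2]>.048)&(Q[:,2]<.056)&(abs(Q[:,0]-.445)<.012)&(Q[:,1]>.015)&(Q[:,1]<.08)]
print(len(c),np.polyfit(c[:,1],c[:,0],1),c.min(0),c.max(0),np.percentile(c[:,0],[5,95]))
g=Q[(abs(Q[:,0]-.4145)<.02)&(abs(Q[:,1]-.05)<.02)];print('free z max',g[g[:,2]<.1][:,2].max())
E
```

```text
t 13.9 tcp [0.4146 0.0496 0.138 ] mm now-frame [  0.3  -0.  116. ] final-frame [ 1.00e-01 -0.00e+00  1.16e+02] units [ 0.001 -0.     0.58 ] w [ 0.      0.0005 -0.0006] F [ 0.4  0.3 -0.3] grip -0.2 0.0
565 [-0.01372034  0.4453401 ] [0.44118739 0.02236087 0.04803796] [0.44993622 0.07993957 0.05310256] [0.44198298 0.44869942]
free z max 0.0023427498513663484
```

View pics/w5.png

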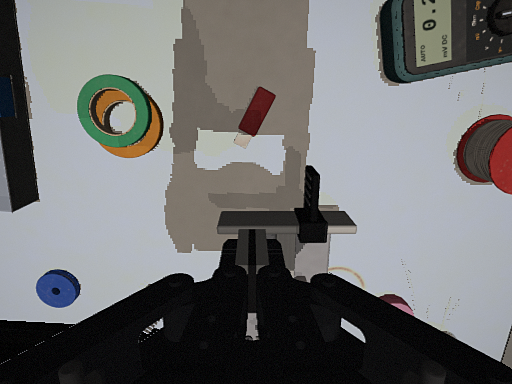

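The closed fingers stand at (252,260), in front of the bare right stretch of the crossbar (218–296, row 222), and the lever is clear at (312,220). Descending.

{"api": "servo_tool", "payload": {
  "steps": [
    {"tx": 0,"ty": 0,"tz": 0.2,"wx": 0,"wy": 0,"wz": 0,"fingers": 0},
    {"tx": 0,"ty": 0,"tz": 0.2,"wx": 0,"wy": 0,"wz": 0,"fingers": 0},
    {"tx": 0,"ty": 0,"tz": 0.17,"wx": 0,"wy": 0,"wz": 0,"fingers": 0},
    {"tx": 0,"ty": 0,"tz": 0,"wx": 0,"wy": 0,"wz": 0,"fingers": 0},
    {"tx": -0.03,"ty": 0,"tz": 0,"wx": 0,"wy": 0,"wz": 0,"fingers": 0},
    {"tx": -0.01,"ty": 0,"tz": 0,"wx": 0,"wy": 0,"wz": 0,"fingers": 0},
    {"tx": 0,"ty": 0,"tz": 0,"wx": 0,"wy": 0,"wz": 0,"fingers": 0}
  ]
}}

```text
clock: 14.65
tcp_pos: [0.4239, 0.0499, 0.0252]
tcp_rot: [-0.007, 1.0, -0.0, 0.002]
contact_force: [-0.9, 1.0, -0.0]
gripper_width: 0.005
grasp_force: 0.0
```

{"api": "servo_tool", "payload": {
  "steps": [
    {"tx": -0.01,"ty": 0,"tz": 0,"wx": 0,"wy": 0,"wz": 0,"fingers": 0},
    {"tx": 0,"ty": 0,"tz": 0,"wx": 0,"wy": 0,"wz": 0,"fingers": 0}
  ]
}}

```text
clock: 14.85
tcp_pos: [0.4246, 0.0499, 0.0245]
tcp_rot: [-0.007, 1.0, -0.0, 0.001]
contact_force: [0.2, 0.8, 0.3]
gripper_width: -0.0
grasp_force: 0.0
```

{"api": "servo_tool", "payload": {
  "steps": [
    {"tx": -0.01,"ty": 0,"tz": 0,"wx": 0,"wy": 0,"wz": 0,"fingers": 0},
    {"tx": 0,"ty": 0,"tz": 0,"wx": 0,"wy": 0,"wz": 0,"fingers": 0}
  ]
}}

```text
clock: 15.05
tcp_pos: [0.4262, 0.0499, 0.0239]
tcp_rot: [-0.007, 1.0, 0.0, 0.0]
contact_force: [-0.1, 0.3, 0.1]
gripper_width: 0.001
grasp_force: 0.0
```

{"api": "servo_tool", "payload": {
  "steps": [
    {"tx": -0.01,"ty": 0,"tz": 0,"wx": 0,"wy": 0,"wz": 0,"fingers": 0},
    {"tx": 0,"ty": 0,"tz": 0,"wx": 0,"wy": 0,"wz": 0,"fingers": 0}
  ]
}}

```text
clock: 15.25
tcp_pos: [0.4281, 0.05, 0.0237]
tcp_rot: [-0.007, 1.0, 0.0, 0.0]
contact_force: [0.3, 0.3, 0.9]
gripper_width: 0.001
grasp_force: 0.0
```

{"api": "servo_tool", "payload": {
  "steps": [
    {"tx": -0.006,"ty": 0,"tz": 0,"wx": 0,"wy": 0,"wz": 0,"fingers": 0},
    {"tx": 0,"ty": 0,"tz": 0,"wx": 0,"wy": 0,"wz": 0,"fingers": 0}
  ]
}}

```text
clock: 15.45
tcp_pos: [0.4292, 0.05, 0.0236]
tcp_rot: [-0.007, 1.0, 0.0, 0.0]
contact_force: [-0.5, -0.3, 0.1]
gripper_width: -0.001
grasp_force: 0.0
```

{"api": "servo_tool", "payload": {
  "steps": [
    {"tx": -0.006,"ty": 0,"tz": 0,"wx": 0,"wy": 0,"wz": 0,"fingers": 0},
    {"tx": 0,"ty": 0,"tz": 0,"wx": 0,"wy": 0,"wz": 0,"fingers": 0}
  ]
}}

```text
clock: 15.65
tcp_pos: [0.4302, 0.05, 0.0236]
tcp_rot: [-0.007, 1.0, 0.0, -0.0]
contact_force: [1.3, 0.0, -0.2]
gripper_width: 0.003
grasp_force: 0.0
```

{"api": "servo_tool", "payload": {
  "steps": [
    {"tx": -0.006,"ty": 0,"tz": 0,"wx": 0,"wy": 0,"wz": 0,"fingers": 0},
    {"tx": 0,"ty": 0,"tz": 0,"wx": 0,"wy": 0,"wz": 0,"fingers": 0}
  ]
}}

```text
clock: 15.85
tcp_pos: [0.4303, 0.0501, 0.0235]
tcp_rot: [-0.007, 1.0, 0.0, -0.001]
contact_force: [-5.0, -0.3, 3.8]
gripper_width: -0.0
grasp_force: 2.3
```

{"api": "servo_tool", "payload": {
  "steps": [
    {"tx": -0.006,"ty": 0,"tz": 0,"wx": 0,"wy": 0,"wz": 0,"fingers": 0},
    {"tx": 0,"ty": 0,"tz": 0,"wx": 0,"wy": 0,"wz": 0,"fingers": 0}
  ]
}}

```text
clock: 16.05
tcp_pos: [0.4315, 0.0501, 0.0235]
tcp_rot: [-0.007, 1.0, 0.0, -0.001]
contact_force: [-4.8, -0.6, 3.6]
gripper_width: 0.002
grasp_force: 2.6
```

Contact came at TCP x≈0.4302, so the target is x≈0.4733.

{"api": "servo_tool", "payload": {
  "steps": [
    {"tx": -0.04,"ty": 0,"tz": 0,"wx": 0,"wy": 0,"wz": 0,"fingers": 0},
    {"tx": -0.04,"ty": 0,"tz": 0,"wx": 0,"wy": 0,"wz": 0,"fingers": 0},
    {"tx": -0.04,"ty": 0,"tz": 0,"wx": 0,"wy": 0,"wz": 0,"fingers": 0},
    {"tx": -0.04,"ty": 0,"tz": 0,"wx": 0,"wy": 0,"wz": 0,"fingers": 0},
    {"tx": -0.03,"ty": 0,"tz": 0,"wx": 0,"wy": 0,"wz": 0,"fingers": 0},
    {"tx": 0,"ty": 0,"tz": 0,"wx": 0,"wy": 0,"wz": 0,"fingers": 0},
    {"tx": 0,"ty": 0,"tz": 0,"wx": 0,"wy": 0,"wz": 0,"fingers": 0}
  ]
}}

```text
clock: 16.75
tcp_pos: [0.4691, 0.0508, 0.0233]
tcp_rot: [-0.007, 1.0, 0.0, -0.002]
contact_force: [-5.7, 0.8, 2.5]
gripper_width: 0.002
grasp_force: 3.0
```

```bash
python3 go.py .4733 .0507 .0235 .0145
```

```text
t 16.75 tcp [0.4691 0.0508 0.0233] mm now-frame [-4.2 -0.1 -0.2] final-frame [-4.2 -0.1 -0.2] units [-0.021 -0.001 -0.001] w [ 0.0001 -0.001  -0.0004] F [-5.7  0.8  2.5] grip 0.1 3.0
```

Trim to the target, then verify the pointer with the wrist and top cameras.

{"api": "servo_tool", "payload": {
  "steps": [
    {"tx": -0.021,"ty": 0,"tz": 0,"wx": 0,"wy": 0,"wz": 0,"fingers": 0},
    {"tx": 0,"ty": 0,"tz": 0,"wx": 0,"wy": 0,"wz": 0,"fingers": 0},
    {"tx": 0,"ty": 0,"tz": 0,"wx": 0,"wy": 0,"wz": 0,"fingers": 0}
  ]
}}

```text
clock: 17.05
tcp_pos: [0.4729, 0.0508, 0.0232]
tcp_rot: [-0.007, 1.0, 0.0, -0.002]
contact_force: [-7.1, -0.3, 2.5]
gripper_width: 0.002
grasp_force: 3.4
```

```bash
python3 go.py .4733 .0507 .0235 .0145
python3 - <<'E'
from h import *
im,d=robot.read_camera('wrist');P=cloud('wrist',d)
print('wrist px',pix('wrist',[.574,.075,.037]),P[tuple(pix('wrist',[.574,.075,.037]).astype(int)[::-1].clip(0,383))])
im2,d2=robot.read_camera('top');Q=cloud('top',d2)
u,v=pix('top',[.574,.075,.035]).astype(int);print('top',u,v);print((Q[v-8:v+8,u-6:u+10,2]*1e3).astype(int))
w=np.hstack([cv2.resize(im2[v-30:v+50,u-35:u+35],(420,480),interpolation=cv2.INTER_CUBIC),cv2.resize(im[180:384],(380,480))[:, :]])
save(w,'pics/chk.png')
p=Q[130:170,195:225].reshape(-1,3);p=p[(p[:,2]>.05)&(p[:,2]<.07)&(p[:,0]>.63)];print('collar top',len(p),p.mean(0))
E
```

```text
t 17.05 tcp [0.4729 0.0508 0.0232] mm now-frame [-0.4 -0.1 -0.3] final-frame [-0.4 -0.1 -0.3] units [-0.002 -0.001 -0.001] w [ 0.0001 -0.0013 -0.0004] F [-7.1 -0.3  2.5] grip 0.2 3.4
wrist px [291.56624019 420.40240354] [0.45352835 0.05856399 0.11904915]
top 213 169
[[ 369  369  367  367  369  368  368  369  368  368  367  368  366  367
   368  367]
 [ 369  370  372  372  369  371  371  370  369  369 1023  369  369  369
   369  369]
 [ 370  370  372  372  371  370  373  372  371  373  372  370  371  374
   370  373]
 [ 374  372  374  373  372  372  374  371  375  371  372  377  373  371
   373  371]
 [ 377  377  375  378  374  375  373  375  375  374  376  373  374  372
   374  373]
 [ 376  376  375  376  375  375  376  377  374  373  373  373  375  373
   375  376]
 [ 376  375  377  377  374  376  376  376  375  377  375  376  377  377
   376  374]
 [ 376  378  376  376  376  376  378  377  378  377  376  378  377  377
   375  378]
 [ 377  377  378  377  375  378  376  376  377  377  377  376  375  377
   377  377]
 [ 378  379  379  378  380  378  379  379  377  379  378  377  378  378
   378  376]
 [ 380  378  378  378  377  379  380  379  380  379  378  379  378  378
   377  377]
 [ 378  378  379  378  378  378  380  376  379  379  379  378  378  376
   379  379]
 [ 379  378  379  377  378  377  378  378  377  379  380  378  378  379
   379  379]
 [ 378  378  378  378  376  379  379  379  380  378  379  378  378  378
   379  378]
 [ 377  378  378  378  379  379  379  379  380  378  378  380  378  379
   380  378]
 [ 378  379  379  380  379  380  380  381  379  378  379  378  380  379
   378  379]]
collar top 91 [0.65919765 0.08584406 0.05621759]
```

View pics/chk.png

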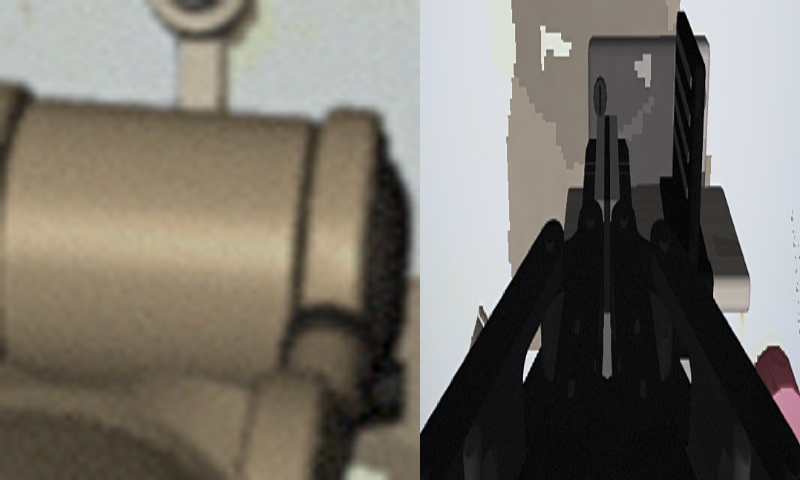

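The collar and post now read x≈0.659, which is +43 mm and matches the leg at the index. The right half of the picture shows the fingers on the crossbar, right of the black lever. Now I slide left along the crossbar.

{"api": "servo_tool", "payload": {
  "steps": [
    {"tx": -0.002,"ty": 0.03,"tz": 0,"wx": 0,"wy": 0,"wz": 0,"fingers": 0},
    {"tx": 0,"ty": 0.03,"tz": 0,"wx": 0,"wy": 0,"wz": 0,"fingers": 0},
    {"tx": 0,"ty": 0.03,"tz": 0,"wx": 0,"wy": 0,"wz": 0,"fingers": 0},
    {"tx": 0,"ty": 0.02,"tz": 0,"wx": 0,"wy": 0,"wz": 0,"fingers": 0},
    {"tx": 0,"ty": 0,"tz": 0,"wx": 0,"wy": 0,"wz": 0,"fingers": 0}
  ]
}}

```text
clock: 17.65
tcp_pos: [0.4725, 0.0728, 0.0228]
tcp_rot: [-0.007, 1.0, -0.0, -0.003]
contact_force: [-6.7, -0.1, -0.0]
gripper_width: 0.004
grasp_force: 3.4
```

```bash
python3 go.py .4731 .0997 .0235 .0145
```

```text
t 17.65 tcp [0.4725 0.0728 0.0228] mm now-frame [-1.  26.9 -0.7] final-frame [-1.  26.9 -0.7] units [-0.005  0.134 -0.003] w [ 0.     -0.0017 -0.0003] F [-6.7 -0.1 -0. ] grip 0.3 3.4
```

{"api": "servo_tool", "payload": {
  "steps": [
    {"tx": -0.003,"ty": 0.03,"tz": 0,"wx": 0,"wy": 0,"wz": 0,"fingers": 0},
    {"tx": 0,"ty": 0.03,"tz": 0,"wx": 0,"wy": 0,"wz": 0,"fingers": 0},
    {"tx": 0,"ty": 0,"tz": 0,"wx": 0,"wy": 0,"wz": 0,"fingers": 0}
  ]
}}

```text
clock: 17.95
tcp_pos: [0.4726, 0.0843, 0.0227]
tcp_rot: [-0.007, 1.0, -0.0, -0.003]
contact_force: [-7.9, -2.7, 0.6]
gripper_width: 0.001
grasp_force: 5.2
```

{"api": "servo_tool", "payload": {
  "steps": [
    {"tx": 0,"ty": 0.03,"tz": 0,"wx": 0,"wy": 0,"wz": 0,"fingers": 0},
    {"tx": 0,"ty": 0.02,"tz": 0,"wx": 0,"wy": 0,"wz": 0,"fingers": 0},
    {"tx": 0,"ty": 0,"tz": 0,"wx": 0,"wy": 0,"wz": 0,"fingers": 0}
  ]
}}

```text
clock: 18.25
tcp_pos: [0.4725, 0.0941, 0.0227]
tcp_rot: [-0.007, 1.0, -0.001, -0.003]
contact_force: [-7.2, -4.5, 0.2]
gripper_width: -0.0
grasp_force: 5.2
```

```bash
python3 go.py .4726 .1 .0235 .0145
```

```text
t 18.25 tcp [0.4725 0.0941 0.0227] mm now-frame [-0.2  5.9 -0.8] final-frame [-0.2  5.9 -0.8] units [-0.001  0.029 -0.004] w [-0.0003 -0.002  -0.0002] F [-7.2 -4.5  0.2] grip -0.0 5.2
```

{"api": "servo_tool", "payload": {
  "steps": [
    {"tx": 0,"ty": 0.03,"tz": 0,"wx": 0,"wy": 0,"wz": 0,"fingers": 0},
    {"tx": 0,"ty": 0.02,"tz": 0,"wx": 0,"wy": 0,"wz": 0,"fingers": 0},
    {"tx": 0,"ty": 0,"tz": 0,"wx": 0,"wy": 0,"wz": 0,"fingers": 0}
  ]
}}

```text
clock: 18.55
tcp_pos: [0.4724, 0.1019, 0.0227]
tcp_rot: [-0.007, 1.0, -0.002, -0.003]
contact_force: [-7.0, -19.6, 1.0]
gripper_width: -0.003
grasp_force: 15.9
```

{"api": "servo_tool", "payload": {
  "steps": [
    {"tx": -0.002,"ty": 0.02,"tz": 0,"wx": 0,"wy": 0,"wz": 0,"fingers": 0},
    {"tx": 0,"ty": 0,"tz": 0,"wx": 0,"wy": 0,"wz": 0,"fingers": 0}
  ]
}}

```text
clock: 18.75
tcp_pos: [0.4727, 0.1033, 0.0227]
tcp_rot: [-0.007, 1.0, -0.004, -0.004]
contact_force: [-7.8, -35.4, 2.6]
gripper_width: 0.003
grasp_force: 23.3
```

{"api": "servo_tool", "payload": {
  "steps": [
    {"tx": 0,"ty": 0.01,"tz": 0,"wx": 0,"wy": 0,"wz": 0,"fingers": 0},
    {"tx": 0,"ty": 0,"tz": 0,"wx": 0,"wy": 0,"wz": 0,"fingers": 0}
  ]
}}

```text
clock: 18.95
tcp_pos: [0.4727, 0.1037, 0.0227]
tcp_rot: [-0.007, 1.0, -0.005, -0.004]
contact_force: [-7.6, -45.5, 2.6]
gripper_width: 0.0
grasp_force: 26.1
```

{"api": "servo_tool", "payload": {
  "steps": [
    {"tx": 0,"ty": 0.01,"tz": 0,"wx": 0,"wy": 0,"wz": 0,"fingers": 0},
    {"tx": 0,"ty": 0,"tz": 0,"wx": 0,"wy": 0,"wz": 0,"fingers": 0}
  ]
}}

```text
clock: 19.15
tcp_pos: [0.4726, 0.1082, 0.0226]
tcp_rot: [-0.007, 1.0, -0.003, -0.004]
contact_force: [-8.3, -28.7, 0.6]
gripper_width: 0.001
grasp_force: 25.9
```

```bash
python3 go.py .4726 .1 .0235 .0145
python3 - <<'E'
from h import *
im,d=robot.read_camera('wrist');P=cloud('wrist',d);np.save('w6.npy',P)
save(cv2.resize(im[150:384,130:430],None,fx=2.6,fy=2.5,interpolation=cv2.INTER_CUBIC),'pics/w6.png')
E
```

```text
t 19.15 tcp [0.4726 0.1082 0.0226] mm now-frame [ 0.1 -8.2 -0.8] final-frame [ 0.1 -8.2 -0.9] units [ 0.001 -0.041 -0.004] w [-0.0019 -0.0023 -0.0002] F [ -8.3 -28.7   0.6] grip 0.1 25.9
```

View pics/w6.png

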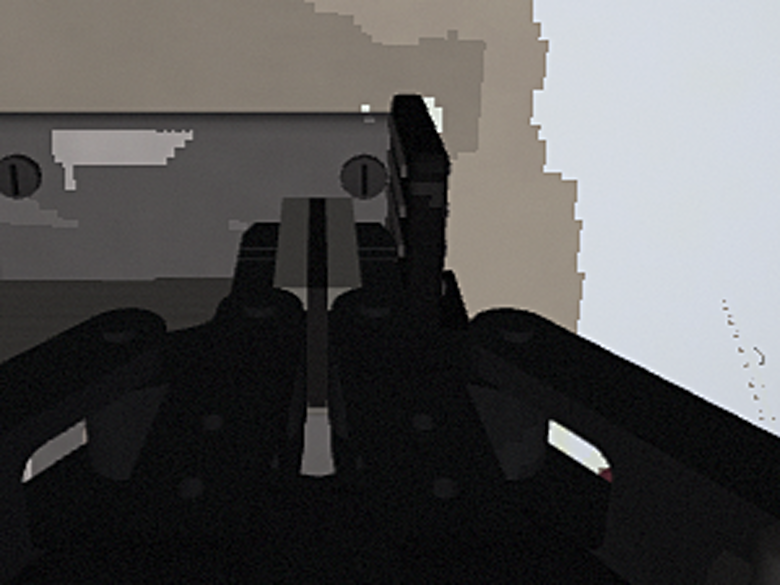

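The finger's left side is against the paddle, whose top edge runs from (405,100) to (440,300) in the crop. I'll measure the paddle's y to get the lever value.

```bash
python3 - <<'E'
from h import *
Q=np.load('w6.npy').reshape(-1,3)
# base frame relative to leg centre line (post .616,.0845; psi .0145)
B=(Q[:,:2]-[.616,.0845])@np.array([[np.cos(.0145),-np.sin(.0145)],[np.sin(.0145),np.cos(.0145)]])
m=(abs(Q[:,2]-.055)<.005)&(B[:,0]>-.19)&(B[:,0]<-.13)&(B[:,1]>.01)&(B[:,1]<.08)
for x in np.arange(-.185,-.14,.005):
    q=B[m&(abs(B[:,0]-x)<.0025),1]
    if len(q)>3: print(round(x,3),len(q),np.percentile(q,[3,50,97]).round(4))
n=(abs(Q[:,2]-.01)<.004)&(B[:,0]>-.24)&(B[:,0]<-.1)&(abs(B[:,1])<.1);print('plate y',np.percentile(B[n,1],[1,99]).round(4))
E
python3 go.py .4726 .1 .0235 .0145
```

```text
-0.175 121 [0.04   0.0426 0.0454]
-0.17 214 [0.0395 0.0423 0.0458]
-0.165 207 [0.0397 0.0424 0.0458]
-0.16 192 [0.0398 0.0423 0.0454]
-0.155 620 [0.0203 0.0294 0.0453]
-0.15 367 [0.0135 0.0373 0.0455]
-0.145 121 [0.0249 0.0273 0.0457]
plate y [-0.0438  0.0397]
t 19.2 tcp [0.4726 0.1082 0.0226] mm now-frame [ 0.1 -8.2 -0.8] final-frame [ 0.1 -8.2 -0.9] units [ 0.001 -0.041 -0.004] w [-0.0019 -0.0023 -0.0002] F [ -8.5 -28.    1.3] grip -0.1 25.9
```

Run:
```python
from h import *
im2,d2=robot.read_camera('top');Q=cloud('top',d2)
p=Q[130:170,195:225].reshape(-1,3);p=p[(p[:,2]>.05)&(p[:,2]<.07)&(p[:,0]>.63)];print('collar top',len(p),p.mean(0),(p.min(0)+p.max(0))/2)
Q=np.load('w6.npy').reshape(-1,3)
B=(Q[:,:2]-[.616,.0845])@np.array([[np.cos(.0145),-np.sin(.0145)],[np.sin(.0145),np.cos(.0145)]])
for y in (-.055,-.05,-.045,-.04,-.035,-.03,-.02,-.01,0):
    m=(abs(B[:,1]-y)<.0025)&(B[:,0]>-.18)&(B[:,0]<-.1)
    f=m&(Q[:,2]>.025)&(Q[:,2]<.045); t=m&(abs(Q[:,2]-.052)<.003)
    print(y,f.sum(),t.sum(), np.median(B[f,0]).round(4) if f.any() else '', np.percentile(B[t,0],[5,95]).round(4) if t.any() else '')
```

```text
collar top 81 [0.66012191 0.08592549 0.05661045] [0.66097748 0.08602225 0.05783852]
-0.055 238 200 -0.1305 [-0.1307 -0.1235]
-0.05 241 191 -0.1304 [-0.1308 -0.1237]
-0.045 233 191 -0.1305 [-0.1307 -0.124 ]
-0.04 246 138 -0.1306 [-0.1308 -0.126 ]
-0.035 246 71 -0.1305 [-0.1309 -0.1285]
-0.03 243 12 -0.1305 [-0.1311 -0.1299]
-0.02 127 0 -0.1306 
-0.01 32 0 -0.1306 
0 113 0 -0.1305
```

The lever is fully closed, with the paddle face at +40 mm. The last jump came when the finger climbed onto the shoe, so the leg is about 2–3 mm further out and the fingers may be pressing on the lever instead of the leg. I'll ease back off the shoe onto the bare face, then reset the leg. The leg stays within 8 mm of the index throughout.

{"api": "servo_tool", "payload": {
  "steps": [
    {"tx": 0.018,"ty": -0.09,"tz": 0,"wx": 0,"wy": 0,"wz": 0,"fingers": 0},
    {"tx": 0,"ty": 0,"tz": 0,"wx": 0,"wy": 0,"wz": 0,"fingers": 0},
    {"tx": 0,"ty": 0,"tz": 0,"wx": 0,"wy": 0,"wz": 0,"fingers": 0}
  ]
}}

```text
clock: 19.55
tcp_pos: [0.4698, 0.0936, 0.0229]
tcp_rot: [-0.006, 1.0, -0.0, -0.002]
contact_force: [-6.9, -4.0, -0.5]
gripper_width: 0.001
grasp_force: 3.4
```

```bash
cat > chk.py <<'E'
from h import *
im,d=robot.read_camera('wrist');Q=cloud('wrist',d).reshape(-1,3)
B=(Q[:,:2]-[.616,.0845])@np.array([[np.cos(.0145),-np.sin(.0145)],[np.sin(.0145),np.cos(.0145)]])
f=(B[:,1]>-.055)&(B[:,1]<-.025)&(B[:,0]>-.18)&(B[:,0]<-.1)&(Q[:,2]>.025)&(Q[:,2]<.045)
x=np.median(B[f,0]); print('face',x.round(4),'travel',(x+.176).round(4))
m=(abs(Q[:,2]-.055)<.005)&(B[:,0]>x-.042)&(B[:,0]<x-.026)&(B[:,1]>.01)&(B[:,1]<.08)
print('paddle y',np.percentile(B[m,1],[3,50,97]).round(4) if m.sum()>5 else m.sum())
E
python3 chk.py; python3 go.py .4726 .1 .0235 .0145
```

```text
face -0.1347 travel 0.0413
paddle y [0.0371 0.0396 0.043 ]
t 19.6 tcp [0.4698 0.0938 0.0229] mm now-frame [-2.8  6.2 -0.6] final-frame [-2.9  6.2 -0.6] units [-0.014  0.031 -0.003] w [-0.0002 -0.0016 -0.0006] F [-7.5 -4.8  0.1] grip 0.1 3.4
```

{"api": "servo_tool", "payload": {
  "steps": [
    {"tx": -0.014,"ty": 0.015,"tz": 0,"wx": 0,"wy": 0,"wz": 0,"fingers": 0},
    {"tx": 0,"ty": 0.01,"tz": 0,"wx": 0,"wy": 0,"wz": 0,"fingers": 0},
    {"tx": 0,"ty": 0,"tz": 0,"wx": 0,"wy": 0,"wz": 0,"fingers": 0}
  ]
}}

```text
clock: 19.9
tcp_pos: [0.4721, 0.0989, 0.0227]
tcp_rot: [-0.007, 1.0, -0.001, -0.003]
contact_force: [-7.2, -5.4, -0.3]
gripper_width: 0.001
grasp_force: 5.2
```

{"api": "servo_tool", "payload": {
  "steps": [
    {"tx": 0,"ty": 0.01,"tz": 0,"wx": 0,"wy": 0,"wz": 0,"fingers": 0},
    {"tx": 0,"ty": 0,"tz": 0,"wx": 0,"wy": 0,"wz": 0,"fingers": 0}
  ]
}}

```text
clock: 20.1
tcp_pos: [0.4721, 0.1005, 0.0227]
tcp_rot: [-0.007, 1.0, -0.001, -0.003]
contact_force: [-8.1, -8.4, 0.1]
gripper_width: -0.004
grasp_force: 7.8
```

```bash
python3 chk.py; python3 go.py .4724 .1 .0235 .0145
```

```text
face -0.1324 travel 0.0436
paddle y [0.0392 0.0419 0.0454]
t 20.15 tcp [0.4721 0.1005 0.0227] mm now-frame [-0.3 -0.5 -0.8] final-frame [-0.3 -0.5 -0.8] units [-0.002 -0.002 -0.004] w [-0.0005 -0.002  -0.0003] F [-7.5 -7.8 -0.6] grip -0.1 7.8
```

{"api": "servo_tool", "payload": {
  "steps": [
    {"tx": 0,"ty": 0.003,"tz": 0,"wx": 0,"wy": 0,"wz": 0,"fingers": 0},
    {"tx": 0,"ty": 0,"tz": 0,"wx": 0,"wy": 0,"wz": 0,"fingers": 0},
    {"tx": 0,"ty": 0,"tz": 0,"wx": 0,"wy": 0,"wz": 0,"fingers": 0},
    {"tx": 0,"ty": 0,"tz": 0,"wx": 0,"wy": 0,"wz": 0,"fingers": 0},
    {"tx": 0,"ty": 0,"tz": 0,"wx": 0,"wy": 0,"wz": 0,"fingers": 0}
  ]
}}

```text
clock: 20.65
tcp_pos: [0.472, 0.1005, 0.0227]
tcp_rot: [-0.007, 1.0, -0.001, -0.003]
contact_force: [-6.9, -11.0, -0.5]
gripper_width: 0.001
grasp_force: 8.1
```

```bash
python3 chk.py; python3 go.py .4724 .1 .0235 .0145; python3 -c "
from cell import robot
print(robot.sign_off())"
```

```text
face -0.1324 travel 0.0436
paddle y [0.0394 0.042  0.0454]
t 20.7 tcp [0.472  0.1005 0.0227] mm now-frame [-0.4 -0.6 -0.8] final-frame [-0.4 -0.5 -0.8] units [-0.002 -0.003 -0.004] w [-0.0007 -0.002  -0.0003] F [ -7.3 -11.2   0.6] grip 0.3 8.1
the job is handed in; nothing more can be done
None
```

The job is handed in with both collars home on the post, the fingers holding the leg within about 1 mm of the index by my measurements (pointer not directly visible at the end), and the cam lever closed at about 29 of 30 mm; on the way the finger briefly climbed onto the lever's shoe and I eased it back onto the crossbar, and the sign-off gave no verdict.

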